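Feel, load and settle graphite mould blocks in a tilting cradle

ROBOT

A 6-joint arm with a two-finger parallel gripper is mounted at the origin on the work surface. World frame = base frame: x ahead of the robot, y to its left, z up, the work surface at z = 0. Lengths are in m, angles in rad, forces in N, time in s.
With the tool pointing down it reaches from about 0.4 to 0.825 m from the base axis. Payload 7 kg.
Tool frame: the origin (TCP) lies on the centre line of the jaws, within the pads' length; the fingertips stand 25 mm ahead of it and the grasp point (between the pads) lies 6 mm ahead of it; z points along the fingers, y is the line along which they close (so a half turn about z gives the same grasp; the last joint's range is limited). The gripper opens to 88 mm and grips with 3 to 60 N. Pads are 19 mm wide; open, the fingers measure 130 mm over their backs; the gripper's body (78 mm by 193 mm) begins 47 mm behind the grasp point.
Start: joints at [-0.874, 0.359, 0.012, 0, -1.224, -0.288], TCP at [0.268, -0.619, 0.252] pointing down, gripper open.
Joint ranges: [-3.07, 3.07], [-1.43, 2.12], [-1.02, 1.25], [-3.03, 1.67], [-3.05, -0], [-3.03, 3.03]. Speed limits (rad/s): [2.39, 2.39, 3.01, 3.14, 3.14, 3.14].

INTERFACE

Orientations are given as [roll, pitch, yaw] about the fixed x, y, z axes, in that order (R = Rz(yaw) Ry(pitch) Rx(roll)).
In Python, from station import readout, vision, arm gives the robot as it stands. The module is installed in compiled form; this text tells all that it offers.
- The arm moves only by the tool carry_out, never from a script. Its argument "commands" is a list of rows, each an object with "dp": the shift along the tool's x, y, z in m, a list of three; "rotation": the turn, a rotation vector about the tool's x, y, z in degrees, a list of three. In form: [{"dp": [dx, dy, dz], "rotation": [wx, wy, wz]}, ...]. A call has 1 to 8 rows; each row shifts and turns the commanded pose from where the row before left it, along the tool's axes as they then stand; what a row does not reach is not made up. A row lasts 1/8 s, in which the tool goes at most 62.5 mm and 10.7 degrees, less where a joint would pass 70% of its speed; a pose out of reach is approached as far as the arm can. A call with a gripper value outside its range is refused whole. "grip" is the finger opening in m, from 0 to 0.0876, set as the call begins (left out, the last holds). The fingers move at their own pace and stop on an object; "force" is the grip in N (left out, the last holds). Time passes only in rows, so rows that do not move let the fingers close. It gives the time, the measured TCP pose, the force, the opening and the grip force at its end, in the units of the state.
- readout.get_state(): the state, without advancing time (a new reading comes with each control period).
- vision.grab_frame(name): name is "scene" or "top" or "wrist"; returns (picture, depth): 420x560x3 uint8, red, green, blue; 420x560 float32, m along the optical axis (not along the pixel's ray), 0 where there is no reading.
- vision.calibration(name): a dict with "fovy" (degrees; the focal length in pixels is half the picture's height over the tangent of half this angle, whatever the lens; pixels are square), "cx", "cy" (the principal point, pixels), "origin" and "attitude" of the camera in the world; the wrist camera has in their place "mount" (4x4, takes a point from camera to tool coordinates, whose origin is the TCP and whose axes are the flange's). Camera axes: x right, y down, z forward; pixel columns grow to the right and rows downward; lengths in m; the calibration is good to about 2 mm. A picture is of the moment at which its call begins: read the wrist's pose just before it. calibration takes no time and is no camera call.
- arm.job_done(): hands the job in; it is judged then, once.
Trained networks look in the newest picture that a camera, given by its name, has taken for a name from the list of things; names that differ only in an ending like _2 or _b are one class to them, and where a whole thing is asked for, a point or a joint stands for the part that bears it (a point fixed in the world has none). Each returns a list of dicts, best first, with "score" (0 to 1); they miss things now and then, are a little off and sometimes report something else, mostly with a low value. They report only what shows in the picture. A call takes as long as a camera call. They do not tell look-alikes from the thing itself.
- vision.trace(label, camera): "pixels" (420x560 bool, what is visible of it) and "position" ([row, column] in pixels, amid what is visible of it).
The state is a dict: "t": time; "q": joint angles; "qd": joint speeds; "joint_efforts": joint torques, N m; "eef_pos": TCP position; "ee_rot": TCP orientation; "force": force on the tool from outside, world axes, zero at the start; "moment": the same for the moment, N m; "width": finger opening in m; "gripper_force": force on a finger pad.
Only numpy, scipy, OpenCV 4.12 (cv2) and the standard library are available. Lean on these libraries where they do the work, as an engineer would, in place of code of your own. Each camera call takes 0.05 s, during which the arm holds its last target. There are 200 camera calls.

TASK

Lay every graphite block that is on the bench in a lane of its own in the level cradle, spigot end towards the far end wall; both ends look alike, so feel for the step before you tip, for a block sent down the wrong way round jams at the throat and spoils the job. When all are in and let go, tip the cradle by its handle to about 35 degrees for a good second so that all blocks slide fully home, and lower it level again. Last, lay the keeper bar across the blocks in the two pairs of forks; leave the other things on the bench alone.

Things in the scene. Friction and masses are not known exactly. Their poses are not given: they have to be found in the camera images.
- cradle_floor (a point): Middle of the cradle's lane floor (top face, 30 mm above the bench when level). Frame turns with the cradle, a low metal tray: x along the lanes from the handle end to the far end wall, y across, z out of the floor. Floor from x = -77.5 (near wall, 14 mm high) to +77.5 mm (end wall, 34 high). Polished: blocks start to slide at 15 to 20 degrees of tilt.
- cradle_throat (a point): Mouth of the middle lane's throat, at x = 54.5, y = 0, z = 0 mm in the cradle floor's frame. From here to the end wall (23 mm) each lane narrows to 38.5 mm between cheeks 30 mm high with rounded lips: a spigot goes in, a full-size end does not. Home, spigot against the end wall, a block's centre is at x = 27.5 mm; one the wrong way round stops at x = 4.5 mm.
- cradle_lane (a point): Middle of the loading part of the middle lane, at x = -12, y = 0, z = 0 mm in the cradle floor's frame. Three lanes at y = -76, 0, +76 mm, each 45 mm wide between rails only 8 mm high (the two between lanes are 31 mm wide). A block fits before the throat with its centre between x = -27 and +4 mm, its centre 20 mm above the floor.
- cradle_fork (a point): Midway between the two fork posts, on the level of their seats: x = 45, y = 0, z = 46 mm in the cradle floor's frame. Posts at y = -116 and +116 mm, each 38 mm along x, 12 mm along y; seat 46 mm above the floor, prongs to 62 mm, 24 mm between the prongs. The keeper bar lies across, along the cradle's y, its underside on both seats.
- cradle (a joint): Tilt of the cradle in rad: 0 = level (resting on its stand), grows as the handle end is lifted, stop at 0.95. It does not stay up by itself: it sinks back, damped, when let go. Lifting takes about 5 to 10 N at the handle.
- cradle_hinge (a point): Middle of the hinge axis, at the bottom of the far end of the cradle, 22 mm above the bench; fixed. Its x and y axes are those of the cradle's stand; the axis runs along y. Cradle floor frame is at x = -85, z = +8 mm from it when level.
- cradle_handle (a point): Middle of the handle, a round wooden bar 14 mm thick, 110 mm long along the cradle's y; x = -130, z = 35 mm in the cradle floor's frame (65 mm above the bench when level), 40 mm clear of the near wall, free below. Turns with the cradle, 215 mm (x) and 43 mm (z) from the hinge axis. Can be pinched from above and turns between the fingers.
- block1_center (a point): Centre of a loose dark graphite brick: 100 mm long (own x), 42 wide (own y), 40 high (own z, 20 to either side of this point), 0.3 kg. May be absent. Starts flat on the bench right (-y) of the cradle. All are alike; both ends look alike, but the last 25 mm of ONE end is a spigot stepped in by 3.5 mm on each side (35 wide, as high as the rest); the other end is full size.
- block2_center (a point): Centre of a loose dark graphite brick: 100 mm long (own x), 42 wide (own y), 40 high (own z, 20 to either side of this point), 0.3 kg. May be absent. Starts flat on the bench right (-y) of the cradle. All are alike; both ends look alike, but the last 25 mm of ONE end is a spigot stepped in by 3.5 mm on each side (35 wide, as high as the rest); the other end is full size.
- block3_center (a point): Centre of a loose dark graphite brick: 100 mm long (own x), 42 wide (own y), 40 high (own z, 20 to either side of this point), 0.3 kg. May be absent. Starts flat on the bench right (-y) of the cradle. All are alike; both ends look alike, but the last 25 mm of ONE end is a spigot stepped in by 3.5 mm on each side (35 wide, as high as the rest); the other end is full size.
- block4_center (a point): Centre of a loose dark graphite brick: 100 mm long (own x), 42 wide (own y), 40 high (own z, 20 to either side of this point), 0.3 kg. May be absent. Starts flat on the bench right (-y) of the cradle. All are alike; both ends look alike, but the last 25 mm of ONE end is a spigot stepped in by 3.5 mm on each side (35 wide, as high as the rest); the other end is full size.
- block1: The same block; origin under its centre, 20 mm lower, same axes. Which end is the spigot differs from block to block: own x does NOT tell it, though it stays at the same end of own x. Feel for it: fingers closed lightly across the last 25 mm of an end stop at 35 mm (spigot) or at 42 mm.
- block2: The same block; origin under its centre, 20 mm lower, same axes. Which end is the spigot differs from block to block: own x does NOT tell it, though it stays at the same end of own x. Feel for it: fingers closed lightly across the last 25 mm of an end stop at 35 mm (spigot) or at 42 mm.
- block3: The same block; origin under its centre, 20 mm lower, same axes. Which end is the spigot differs from block to block: own x does NOT tell it, though it stays at the same end of own x. Feel for it: fingers closed lightly across the last 25 mm of an end stop at 35 mm (spigot) or at 42 mm.
- block4: The same block; origin under its centre, 20 mm lower, same axes. Which end is the spigot differs from block to block: own x does NOT tell it, though it stays at the same end of own x. Feel for it: fingers closed lightly across the last 25 mm of an end stop at 35 mm (spigot) or at 42 mm.
- keeper_grip (a point): Grip point of the keeper bar, 31 mm above its underside: a steel bar 270 mm long (own y), 20 wide (own x), 12 high, 0.45 kg, with a wooden fin on its middle 60 long (y), 14 thick (x), its top 46 mm above the underside. Starts flat on the bench left (+y) of the cradle. In the forks this point is at x = 45, y = 0, z = 77 mm in the cradle floor's frame.
- keeper: The keeper bar; origin under its centre, 31 mm below the grip point; same axes.
- jar1: Open glass jar, 72 mm across, 62 mm high, bystander; origin under its centre.
- jar2: Open glass jar, 66 mm across, 66 mm high, bystander; origin under its centre.
- melt_dish: Square wooden block with a round melting dish, 90 x 90 x 42 mm, bystander; origin under its centre.
- charcoal: Charcoal soldering block 70 x 45 x 28 mm, brown, bystander; origin under its centre.
Not all that is in view belongs to the job. What is shaped like the block3 but green or turquoise is not meant. What is shaped like the block2 but red is not meant.

How it is judged:
By the outcome, as a careful person would: the job done as asked, in the order asked, and still so for the second after the job is handed in, with the robot touching nothing.
Of block1, block2, block3, block4 only 2 to 3 are there at a start; the rules pass over those that are not, and their reading is None.
At some moment in a run one of block1, block2, block3, block4, keeper may be knocked a few centimetres aside while the robot is not near it.
Once in a run the grip may slacken for a moment while it holds something.
It also fails if it takes over 210 s, if anything falls off the work surface, if the arm or the gripper's body presses on something with over 40 N, if the wrist force passes 120 N, or if a joint passes its speed limit or range.

## Working session

There is one attempt and no reset: what is moved stays moved. The work goes in short steps, Python scripts to look and compute and a tool call to move; the robot and the scene stay as the last step left them, time stands still between calls to the robot, and variables do not carry over. Pictures are saved under pics/ and viewed, at most 14 in all, crops included, and the job is handed in when it is done.

Besides the shell and the picture viewer there is one more tool, called as name(argument=value, ...) on one line, values as JSON. carry_out: Moves the arm, as the interface text tells. Its arguments: {"type":"object","properties":{"commands":{"type":"array"},"grip":{"type":"number"},"force":{"type":"number"}},"required":["commands"]}

```bash
mkdir -p pics; cat > h.py <<'E'
import numpy as np, cv2
from scipy.spatial.transform import Rotation as R
from station import readout, vision, arm
def cam(name):
    c=vision.calibration(name); f=210/np.tan(np.radians(c['fovy'])/2)
    if 'mount' in c:
        s=readout.get_state(); T=np.eye(4); T[:3,:3]=R.from_euler('xyz',s['ee_rot']).as_matrix(); T[:3,3]=s['eef_pos']
        M=T@np.array(c['mount'])
    else:
        M=np.eye(4); a=np.array(c['attitude']); M[:3,:3]=a if a.shape==(3,3) else R.from_euler('xyz',a).as_matrix(); M[:3,3]=c['origin']
    return f,c['cx'],c['cy'],M
def cloud(name):
    f,cx,cy,M=cam(name); p,d=vision.grab_frame(name)
    v,u=np.mgrid[:420,:560]
    P=np.stack([(u-cx)/f*d,(v-cy)/f*d,d],-1)@M[:3,:3].T+M[:3,3]
    P[d==0]=np.nan
    return p,P
def save(p,n): cv2.imwrite('pics/'+n+'.png',cv2.cvtColor(p,cv2.COLOR_RGB2BGR))
def st():
    s=readout.get_state(); print({k:np.round(s[k],4).tolist() for k in ('t','eef_pos','ee_rot','force','width','gripper_force','q')})
E
python3 - <<'E'
from h import *
print({n:vision.calibration(n) for n in('scene','top','wrist')})
st()
for n in('top','scene'):
    p,P=cloud(n); save(p,n+'0')
    if n=='top':
        np.save('top.npy',P); np.save('topp.npy',p)
        for l in('block1','keeper','cradle','cradle_handle','jar1','jar2','melt_dish','charcoal'):
            for o in vision.trace(l,n):
                m=o['pixels']; q=P[m]; q=q[~np.isnan(q[:,0])]
                z=np.percentile(q[:,2],90); t=q[abs(q[:,2]-z)<.006]
                r=cv2.minAreaRect((t[:,:2]*1000).astype(np.float32))
                print(l,round(o['score'],2),np.round(o['position']),'z90',round(z,4),'rect',np.round(r[0],1),np.round(r[1],1),round(r[2],1),'rgb',np.median(p[m],0))
E
```

```text
{'scene': {'fovy': 56.706758040594536, 'cx': 276.436323279868, 'cy': 204.27460177238484, 'origin': array([ 1.38766117, -0.30132799,  0.91157136]), 'attitude': array([-2.34187882, -0.01237284,  1.39998424])}, 'top': {'fovy': 44.360034014591285, 'cx': 277.5066648483972, 'cy': 208.1794977543864, 'origin': array([ 0.32757149, -0.13381704,  1.81446408]), 'attitude': array([-3.02309856e+00, -2.43474112e-03, -1.58116118e+00])}, 'wrist': {'fovy': 67.65519204612139, 'cx': 280.2553694041992, 'cy': 213.39757590347304, 'mount': array([[ 9.05470007e-04, -9.66895104e-01, -2.55172566e-01,
         6.82495568e-02],
       [ 9.99998409e-01,  1.26760637e-03, -1.25473453e-03,
         7.24268729e-04],
       [ 1.53665504e-03, -2.55171024e-01,  9.66894714e-01,
        -1.32386008e-01],
       [ 0.00000000e+00,  0.00000000e+00,  0.00000000e+00,
         1.00000000e+00]])}}
{'t': 0.0, 'eef_pos': [0.2681, -0.619, 0.2506], 'ee_rot': [3.1399, -0.0002, -2.7329], 'force': [0.0459, -0.3955, -0.1742], 'width': 0.0877, 'gripper_force': 0.0, 'q': [-0.8739, 0.3594, 0.011, -0.0003, -1.2241, -0.2881]}
block1 0.91 [23
[... 595 characters left out ...]
 115.8] [221.1 245.4] 5.2 rgb [130. 123. 117.]
jar1 0.67 [143. 277.] z90 0.0629 rect [ 766.1 -143.2] [67.3 69.3] 55.3 rgb [212. 193. 160.]
jar1 0.64 [149. 316.] z90 0.0661 rect [ 742.4 -284.4] [60.2 61.2] 86.0 rgb [206. 203. 175.]
jar2 0.67 [143. 277.] z90 0.0629 rect [ 766.1 -143.2] [67.3 69.3] 55.3 rgb [212. 193. 160.]
jar2 0.64 [149. 316.] z90 0.0661 rect [ 742.4 -284.4] [60.2 61.2] 86.0 rgb [206. 203. 175.]
melt_dish 0.97 [182. 378.] z90 0.0457 rect [ 630.3 -495.7] [90.2 92. ] 8.6 rgb [143.  87.  53.]
melt_dish 0.66 [227. 357.] z90 0.0456 rect [ 478.4 -421.1] [41.7 99.2] 68.0 rgb [90. 83. 77.]
charcoal 0.71 [164. 348.] z90 0.0333 rect [ 689.2 -390.6] [42.4 68.6] 88.6 rgb [101.  82.  64.]
```

View pics/top0.png

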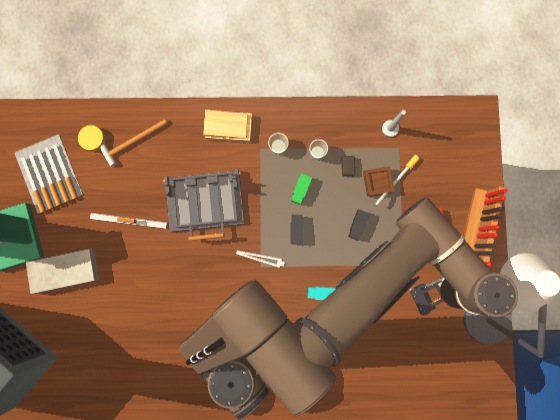

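View pics/scene0.png

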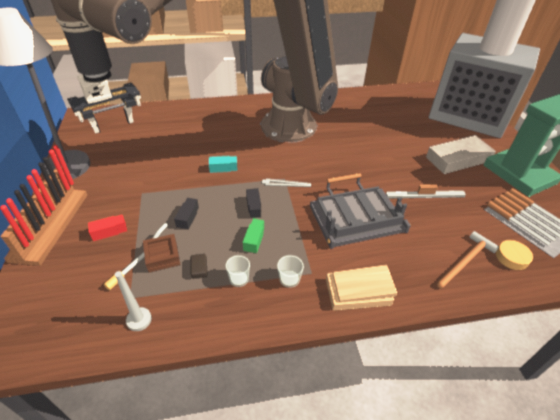

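The top view shows two graphite blocks, at about (row 230, col 300) and (225, 360). The green, turquoise and red ones are decoys. The cradle is at (200, 203) and the keeper at (218, 130). I'll move the wrist camera over the blocks.

carry_out(commands=[{"dp":[-0.0385,0.0254,0],"rotation":[0,0,0]},{"dp":[-0.0385,0.0254,0],"rotation":[0,0,0]},{"dp":[-0.0385,0.0254,0],"rotation":[0,0,0]},{"dp":[-0.0385,0.0254,0],"rotation":[0,0,0]},{"dp":[-0.0385,0.0254,0],"rotation":[0,0,0]},{"dp":[-0.0385,0.0254,0],"rotation":[0,0,0]},{"dp":[-0.0385,0.0254,0],"rotation":[0,0,0]},{"dp":[-0.0385,0.0254,0],"rotation":[0,0,0]}])

```text
t: 1.5
eef_pos: [0.4708, -0.3091, 0.2519]
ee_rot: [-3.141, 0.0, -2.733]
force: [0.6, -0.5, 0.4]
width: 0.0873
gripper_force: 0.0
```

carry_out(commands=[{"dp":[0,0,0],"rotation":[0,0,0]},{"dp":[0,0,0],"rotation":[0,0,0]}])

```text
t: 1.75
eef_pos: [0.4702, -0.3104, 0.2517]
ee_rot: [-3.142, -0.0, -2.732]
force: [-0.0, -0.3, -0.6]
width: 0.0872
gripper_force: 0.0
```

```bash
cat >> h.py <<'E'
def find(l,cam='wrist',P=None,p=None,dz=.005,minscore=.3):
    if P is None: p,P=cloud(cam)
    out=[]
    for o in vision.trace(l,cam):
        m=o['pixels']; q=P[m]; q=q[~np.isnan(q[:,0])]
        if o['score']<minscore or len(q)<20: continue
        z=np.percentile(q[:,2],80); t=q[abs(q[:,2]-z)<dz]
        r=cv2.minAreaRect((t[:,:2]*1000).astype(np.float32))
        a=r[2] if r[1][0]>r[1][1] else r[2]+90
        print(l,round(o['score'],2),'z',round(z,4),'c',np.round(r[0],1),'size',np.round(r[1],1),'longaxis',round((a+90)%180-90,1),'rgb',np.median(p[m],0))
    return p,P
def plan(xyz,yaw):
    s=readout.get_state(); Rm=R.from_euler('xyz',s['ee_rot'])
    d=Rm.inv().apply(np.array(xyz)-s['eef_pos']); rv=(Rm.inv()*R.from_euler('xyz',[np.pi,0,yaw])).as_rotvec(degrees=True)
    print('dp',np.round(d,4).tolist(),'rows',int(np.ceil(np.linalg.norm(d)/.055)),'rot',np.round(rv,1).tolist())
E
python3 - <<'E'
from h import *
st()
p,P=find('block1'); save(p,'w1')
p,P=cloud('top'); find('block1','top',P,p); save(p,'top1')
find('keeper','top',P,p)
E
```

```text
{'t': 1.75, 'eef_pos': [0.4702, -0.3104, 0.2517], 'ee_rot': [-3.1415, -0.0, -2.732], 'force': [-0.0296, -0.3373, -0.6218], 'width': 0.0872, 'gripper_force': 0.0, 'q': [-0.2361, 0.1758, -0.2381, 0.0001, -1.1569, -0.9252]}
block1 0.91 z 0.04 c [ 481. -423.] size [ 42.3 100.6] longaxis -22.3 rgb [84. 79. 75.]
block1 0.8 z 0.0396 c [ 595.4 -224.8] size [39.9 89.1] longaxis -64.6 rgb [106.5 231.  121. ]
block1 0.7 z 0.0349 c [ 493.3 -616.1] size [34.4  5.3] longaxis 11.6 rgb [232.  61.  58.]
block1 0.68 z 0.0396 c [ 468.  -207.3] size [ 43.1 100.2] longaxis -0.8 rgb [94. 90. 84.]
block1 0.57 z 0.0393 c [ 263.5 -274.5] size [31.6 84.8] longaxis -67.0 rgb [104. 243. 226.]
block1 0.75 z 0.0437 c [ 244.9 -290. ] size [100.2  41.6] longaxis 85.4 rgb [ 60. 236. 220.]
block1 0.75 z 0.0432 c [ 502.3 -661.6] size [ 40.6 101. ] longaxis -78.1 rgb [254.  49.  35.]
block1 0.72 z 0.0442 c [ 463.9 -203.5] size [34.8 86.7] longaxis -0.0 rgb [91. 85. 80.]
block1 0.7 z 0.0433 c [ 454.6 -415.6] size [31.5 56.4] longaxis -33.0 rgb [90. 82. 78.]
keeper 0.6 z 0.0243 c [501.6 379.1] size [248.8  18.8] longaxis 81.9 rgb [234. 224. 198.]
```

carry_out(commands=[{"dp":[0.0026,-0.0453,0],"rotation":[0,0,0]},{"dp":[0.0026,-0.0453,0],"rotation":[0,0,0]},{"dp":[0.0026,-0.0453,0],"rotation":[0,0,0]},{"dp":[0,0,0.03],"rotation":[0,0,9.15]},{"dp":[0,0,0.03],"rotation":[0,0,9.15]},{"dp":[0,0,0.03],"rotation":[0,0,9.15]},{"dp":[0,0,0.03],"rotation":[0,0,9.15]},{"dp":[0,0,0.03],"rotation":[0,0,9.15]}])

```text
t: 3.0
eef_pos: [0.5164, -0.439, 0.1005]
ee_rot: [-3.142, -0.0, 2.746]
force: [-0.6, 0.5, -0.1]
width: 0.0874
gripper_force: 0.0
```

```bash
python3 - <<'E'
from h import *
st(); plan([.517,-.438,.032],np.radians(-22.3-180))
E
```

```text
{'t': 3.0, 'eef_pos': [0.5164, -0.439, 0.1005], 'ee_rot': [-3.1415, -0.0001, 2.7456], 'force': [-0.5747, 0.5108, -0.0515], 'width': 0.0874, 'gripper_force': 0.0, 'q': [-0.4176, 0.4826, -0.1608, 0.0001, -0.9274, -1.5493]}
dp [-0.0002, 0.0011, 0.0685] rows 2 rot [-0.0, -0.0, -0.4]
```

View pics/top1.png

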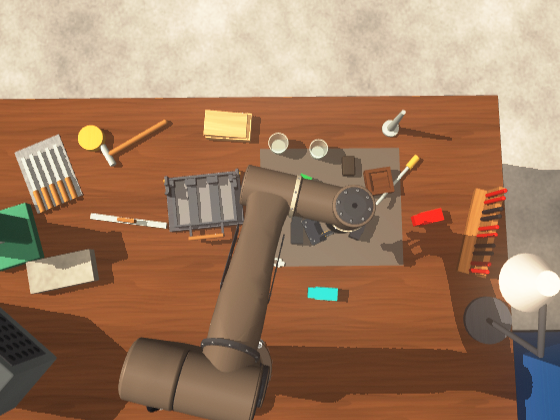

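The table holds only the two dark blocks, so I'll descend and feel the far end of the first.

carry_out(commands=[{"dp":[0,0.001,0.035],"rotation":[0,0,0]},{"dp":[0,0,0.0335],"rotation":[0,0,0]},{"dp":[0,0,0],"rotation":[0,0,0]}])

```text
t: 3.38
eef_pos: [0.5151, -0.437, 0.0301]
ee_rot: [3.141, -0.006, 2.751]
force: [-0.0, 0.3, -0.5]
width: 0.0877
gripper_force: 0.0
```

carry_out(commands=[{"dp":[0,0,0],"rotation":[0,0,0]},{"dp":[0,0,0],"rotation":[0,0,0]},{"dp":[0,0,0],"rotation":[0,0,0]},{"dp":[0,0,0],"rotation":[0,0,0]},{"dp":[0,0,0],"rotation":[0,0,0]},{"dp":[0,0,0],"rotation":[0,0,0]},{"dp":[0,0,0],"rotation":[0,0,0]}], grip=0.03, force=4)

```text
t: 4.25
eef_pos: [0.5175, -0.4375, 0.0334]
ee_rot: [-3.141, 0.0, 2.752]
force: [-0.3, 0.4, 3.0]
width: 0.0421
gripper_force: 4.0
```

```bash
python3 - <<'E'
from h import *
st()
E
```

```text
{'t': 4.25, 'eef_pos': [0.5175, -0.4375, 0.0334], 'ee_rot': [-3.1414, 0.0004, 2.7521], 'force': [-0.2807, 0.3594, 3.0327], 'width': 0.0421, 'gripper_force': 3.9864, 'q': [-0.4148, 0.5561, -0.2158, 0.0002, -0.7985, -1.5457]}
```

carry_out(commands=[{"dp":[0,0,0],"rotation":[0,0,0]},{"dp":[0,0,0],"rotation":[0,0,0]},{"dp":[0,0,0],"rotation":[0,0,0]},{"dp":[0.026,0,0],"rotation":[0,0,0]},{"dp":[0.026,0,0],"rotation":[0,0,0]},{"dp":[0.026,0,0],"rotation":[0,0,0]},{"dp":[0,0,0],"rotation":[0,0,0]}], grip=0.066)

```text
t: 5.12
eef_pos: [0.4436, -0.4071, 0.0332]
ee_rot: [3.141, -0.001, 2.751]
force: [0.8, -0.6, 0.3]
width: 0.0656
gripper_force: 0.0
```

carry_out(commands=[{"dp":[0,0,0],"rotation":[0,0,0]},{"dp":[0,0,0],"rotation":[0,0,0]},{"dp":[0,0,0],"rotation":[0,0,0]},{"dp":[0,0,0],"rotation":[0,0,0]},{"dp":[0,0,0],"rotation":[0,0,0]}], grip=0.03)

```text
t: 5.75
eef_pos: [0.4454, -0.4078, 0.0329]
ee_rot: [3.142, 0.0, 2.752]
force: [0.0, -0.3, -1.5]
width: 0.0349
gripper_force: 4.0
```

Near end measures 35 mm, so it's the spigot: this block needs a half turn. I'll grip it at the middle to centre it, then release and look from above to calibrate the wrist camera.

carry_out(commands=[{"dp":[0,0,0],"rotation":[0,0,0]},{"dp":[0,0,0],"rotation":[0,0,0]},{"dp":[0,0,0],"rotation":[0,0,0]},{"dp":[-0.0195,0,0],"rotation":[0,0,0]},{"dp":[-0.0195,0,0],"rotation":[0,0,0]},{"dp":[0,0,0],"rotation":[0,0,0]},{"dp":[0,0,0],"rotation":[0,0,0]}], grip=0.066)

```text
t: 6.62
eef_pos: [0.4806, -0.4222, 0.0328]
ee_rot: [3.141, -0.001, 2.752]
force: [-0.7, 0.4, -0.2]
width: 0.066
gripper_force: 0.0
```

carry_out(commands=[{"dp":[0,0,0],"rotation":[0,0,0]},{"dp":[0,0,0],"rotation":[0,0,0]},{"dp":[0,0,0],"rotation":[0,0,0]},{"dp":[0,0,0],"rotation":[0,0,0]},{"dp":[0,0,0],"rotation":[0,0,0]}], grip=0.03, force=15)

```text
t: 7.25
eef_pos: [0.4811, -0.4225, 0.0332]
ee_rot: [-3.142, -0.0, 2.752]
force: [-0.3, 0.8, 2.4]
width: 0.0418
gripper_force: 15.0
```

carry_out(commands=[{"dp":[0,0,0],"rotation":[0,0,0]},{"dp":[0,0,0],"rotation":[0,0,0]},{"dp":[0,0,0],"rotation":[0,0,0]},{"dp":[0,0,-0.05],"rotation":[0,0,0]},{"dp":[0,0,-0.055],"rotation":[0,0,0]},{"dp":[0,0,-0.055],"rotation":[0,0,0]},{"dp":[0,0,-0.055],"rotation":[0,0,0]},{"dp":[0,0,0],"rotation":[0,0,0]}], grip=0.066)

```text
t: 8.25
eef_pos: [0.4832, -0.4239, 0.2539]
ee_rot: [-3.14, 0.009, 2.752]
force: [0.3, -0.9, -2.0]
width: 0.066
gripper_force: 0.0
```

```bash
python3 - <<'E'
from h import *
st(); find('block1')
E
```

```text
{'t': 8.25, 'eef_pos': [0.4832, -0.4239, 0.2539], 'ee_rot': [-3.14, 0.0094, 2.7525], 'force': [0.3348, -0.8763, -1.9684], 'width': 0.066, 'gripper_force': 0.0, 'q': [-0.4163, 0.2994, -0.0691, 0.0014, -1.1928, -1.5441]}
block1 0.9 z 0.0396 c [ 468.  -207.4] size [43.6 99.9] longaxis -0.7 rgb [119. 113. 104.]
block1 0.73 z 0.04 c [ 481.2 -421.7] size [41.8 99.7] longaxis -22.7 rgb [87. 82. 78.]
block1 0.62 z 0.0395 c [ 590.6 -216.4] size [43.9 62.2] longaxis -21.9 rgb [111. 236. 126.]
```

carry_out(commands=[{"dp":[0.0179,0.0489,-0.004],"rotation":[0,0,0]},{"dp":[0.0179,0.0489,-0.004],"rotation":[0,0,0]},{"dp":[0.0179,0.0489,-0.004],"rotation":[0,0,0]},{"dp":[0.0179,0.0489,-0.004],"rotation":[0,0,0]},{"dp":[0.0179,0.0489,-0.004],"rotation":[0,0,0]},{"dp":[0.0179,0.0489,-0.004],"rotation":[0,0,0]},{"dp":[0.0179,0.0489,-0.004],"rotation":[0,0,0]}])

```text
t: 9.22
eef_pos: [0.4945, -0.0567, 0.2746]
ee_rot: [-3.14, -0.002, 2.752]
force: [0.8, 0.1, -1.3]
width: 0.0659
gripper_force: 0.0
```

carry_out(commands=[{"dp":[0.0179,0.0489,0],"rotation":[0,0,0]},{"dp":[0.0179,0.0489,0],"rotation":[0,0,0]},{"dp":[0.0179,0.0489,0],"rotation":[0,0,0]},{"dp":[0,0,0],"rotation":[0,0,-9]},{"dp":[0,0,0],"rotation":[0,0,-9]},{"dp":[0,0,0],"rotation":[0,0,-9]},{"dp":[0,0,0],"rotation":[0,0,0]},{"dp":[0,0,0],"rotation":[0,0,0]}])

```text
t: 10.22
eef_pos: [0.5012, 0.0976, 0.2752]
ee_rot: [-3.141, -0.001, -3.064]
force: [-0.2, 0.5, -0.6]
width: 0.0658
gripper_force: 0.0
```

```bash
python3 - <<'E'
from h import *
st(); p,P=cloud('wrist'); save(p,'w2'); np.savez('w2.npz',p=p,P=P)
for l in('cradle','cradle_handle','keeper'):
    for o in vision.trace(l,'wrist'):
        print(l,round(o['score'],2),np.round(o['position']),o['pixels'].sum())
        np.save('m_'+l+'.npy',o['pixels']); 
E
```

```text
{'t': 10.225, 'eef_pos': [0.5012, 0.0976, 0.2752], 'ee_rot': [-3.141, -0.0015, -3.0636], 'force': [-0.2011, 0.4957, -0.5857], 'width': 0.0658, 'gripper_force': 0.0, 'q': [0.5773, 0.0712, -0.3057, -0.0002, -1.1955, -2.0701]}
cradle 0.62 [219. 288.] 19465
cradle_handle 0.69 [221. 288.] 19995
keeper 0.89 [201. 476.] 2623
```

View pics/w2.png

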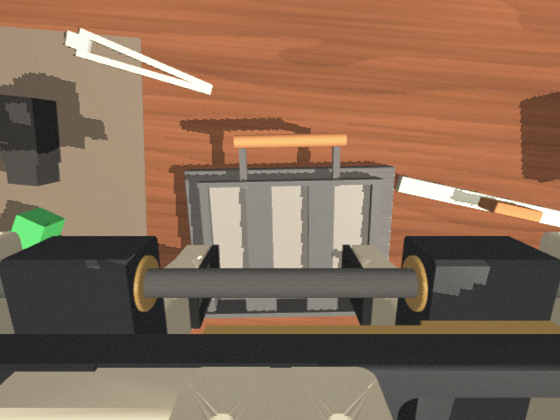

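```bash
cat > fit.py <<'E'
from h import *
from scipy.optimize import minimize
def fit(P,p0=(.53,.115,.1)):
    z=P[...,2]; q=P[~np.isnan(z)]
    # handle: z ~.06-.075
    def loc(v,q):
        c,s=np.cos(v[2]),np.sin(v[2]); d=q[:,:2]-np.array(v[:2]); return d[:,0]*c+d[:,1]*s,-d[:,0]*s+d[:,1]*c
    x,y=loc(p0,q)
    roi=(abs(x)<.085)&(abs(y)<.125)
    fl=q[roi&(abs(q[:,2]-.030)<.003)]; ra=q[roi&(abs(q[:,2]-.038)<.003)]
    print(len(fl),len(ra),'floor z',np.median(fl[:,2]),'rail z',np.median(ra[:,2]))
    sg=lambda t: 1/(1+np.exp(-t/.0007))
    inl=lambda y: sum(sg(.0225-abs(y-c)) for c in(-.076,0,.076))
    def cost(v):
        x,y=loc(v,fl); a=(inl(y)*sg(x+.0775)).mean()
        x,y=loc(v,ra); b=(inl(y)*sg(x+.0775)).mean() if len(ra) else 0
        # also want near edge tight: mean of floor x coverage
        return b-a
    best=min((minimize(cost,[p0[0],p0[1]+dy,p0[2]+a],method='Nelder-Mead',options=dict(initial_simplex=np.array([p0[0],p0[1]+dy,p0[2]+a])+np.array([[0,0,0],[.005,0,0],[0,.004,0],[0,0,.03]]),xatol=1e-5,fatol=1e-7)) for dy in np.linspace(-.012,.012,7) for a in(-.04,0,.04)),key=lambda r:r.fun)
    v=best.x; x,y=loc(v,fl)
    print('cost',best.fun,'y,yaw',v[1:],np.degrees(v[2]))
    # lane by lane edges
    for c in(-.076,0,.076):
        s=abs(y-c)<.03; print('lane',c,s.sum(),'y',np.percentile(y[s],[1,99]).round(4),'x',np.percentile(x[s],[1,99]).round(4))
    h=q[(abs(q[:,2]-.068)<.008)]; x,y=loc(v,h); s=(abs(y)<.06)&(x<-.11)&(x>-.16)
    print('handle n',s.sum(),'x',np.percentile(x[s],[2,50,98]).round(4),'y',np.percentile(y[s],[1,99]).round(4),'ztop',np.percentile(h[s][:,2],98))
    print('handle line yaw',np.degrees(np.polyfit(y[s],x[s],1)[0]))
    return v
E
python3 - <<'E'
from fit import *
P=np.load('w2.npz')['P']; print(fit(P))
E
```

```text
8140 5738 floor z 0.029340580569179237 rail z 0.0373080170152634
cost -0.9207178979008919 y,yaw [0.11624768 0.09804552] 5.617594322363368
lane -0.076 2754 y [-0.0986 -0.0547] x [-0.0837  0.0299]
lane 0 2989 y [-0.0223  0.0224] x [-0.0836  0.0314]
lane 0.076 2381 y [0.0545 0.0985] x [-0.0839  0.03  ]
handle n 1516 x [-0.137  -0.1306 -0.1236] y [-0.058   0.0577] ztop 0.07243264340230009
handle line yaw 0.0018045870346307194
[0.57158559 0.11624768 0.09804552]
```

```bash
python3 - <<'E'
from fit import *
P=np.load('w2.npz')['P']; q=P.reshape(-1,3); q=q[~np.isnan(q[:,2])]
c,s=np.cos(.098),np.sin(.098); d=q[:,:2]-[.5716,.11625]; x=d[:,0]*c+d[:,1]*s; y=-d[:,0]*s+d[:,1]*c
m=abs(y)<.015
for a in np.arange(-.1,.06,.004):
    k=m&(x>=a)&(x<a+.004)
    if k.sum(): print(round(a*1000),k.sum(),np.percentile(q[k,2],[5,25,50,75,95]).round(4)*1000)
for l,yy in(('R',-.116),('L',.116)):
    k=(abs(y-yy)<.008)&(q[:,2]>.065)&(abs(x)<.1)
    print(l,k.sum(),np.percentile(x[k],[1,99]) if k.any() else '')
E
```

```text
-100 11019 [332.7 352.1 357.2 362.7 366.3]
-96 1851 [ 20.1 342.3 343.8 357.8 358.7]
-92 493 [ 20.1 357.5 357.9 358.3 358.8]
-88 196 [ 19.5  20.7 357.5 358.  358.7]
-84 156 [20.  30.3 42.2 43.4 44.7]
-80 45 [42.2 42.7 43.2 43.6 44.2]
-76 72 [28.3 29.  29.5 30.  30.7]
-72 73 [28.  28.7 29.1 29.8 30.6]
-68 80 [28.3 28.9 29.4 29.8 30.5]
-64 80 [28.2 28.8 29.2 29.7 30.4]
-60 83 [28.1 28.7 29.3 29.6 30.3]
-56 72 [27.8 28.9 29.4 29.8 30.5]
-52 72 [28.4 29.  29.2 29.8 30.6]
-48 76 [28.6 29.1 29.5 29.9 30.6]
-44 76 [28.4 28.8 29.3 29.7 30.6]
-40 69 [27.9 28.8 29.3 29.7 30.6]
-36 72 [28.2 28.9 29.5 29.9 30.6]
-32 77 [28.2 28.8 29.3 29.7 30.2]
-28 74 [28.1 28.6 29.3 29.8 30.9]
-24 71 [28.1 28.8 29.2 29.7 30.2]
-20 70 [28.1 28.9 29.3 30.  30.8]
-16 68 [28.2 29.  29.4 29.9 30.8]
-12 71 [28.1 28.9 29.3 29.9 30.8]
-8 71 [28.2 29.  29.3 29.7 30.4]
-4 67 [28.5 29.1 29.3 29.7 30.5]
0 70 [28.  28.8 29.4 30.  30.6]
4 69 [28.3 28.9 29.4 30.  30.8]
8 66 [28.3 29.  29.3 29.7 30.5]
12 69 [28.3 28.7 29.4 29.8 30.7]
16 68 [28.1 28.7 29.3 29.8 30.5]
20 75 [28.1 28.9 29.4 29.9 30.7]
24 63 [28.3 28.9 29.4 29.8 30.4]
28 65 [28.  29.  29.3 30.  30.6]
32 8 [28.  28.5 28.6 28.7 28.9]
R 0 
L 0
```

```bash
python3 - <<'E'
from fit import *
P=np.load('w2.npz')['P']; q=P.reshape(-1,3); q=q[(q[:,2]<.15)]
c,s=np.cos(.098),np.sin(.098); d=q[:,:2]-[.571,.1160]; x=d[:,0]*c+d[:,1]*s; y=-d[:,0]*s+d[:,1]*c
for a in np.arange(-.132,.132,.004):
    k=(x>-.06)&(x<-.02)&(y>=a)&(y<a+.004)
    if k.sum(): print(round(a*1000),k.sum(),(np.percentile(q[k,2],[10,50,90])*1000).round(1),end=';')
def w(x,y,z): return np.round([.571+x*c-y*s,.116+x*s+y*c,z],4)
print('\nlane0',w(-.012,0,0),'lane-',w(-.012,-.076,0),'handle',w(-.13,0,0),'fork',w(.045,0,0))
plan([.4812,-.4222,.2],np.radians(-22.5-180))
E
```

```text
-132 55 [19.2 20.2 21. ];-128 94 [19.7 20.4 21.5];-124 95 [19.6 20.6 21.6];-120 97 [19.5 20.4 21.3];-116 56 [19.5 20.4 21.3];-112 24 [36.1 37.4 38.1];-108 105 [36.4 37.3 38.5];-104 100 [36.6 37.4 38.3];-100 150 [28.8 31.9 37.8];-96 98 [28.6 29.5 30.4];-92 100 [28.3 29.5 30.4];-88 97 [28.5 29.5 30.5];-84 97 [28.7 29.5 30.4];-80 100 [28.5 29.4 30.1];-76 100 [28.6 29.6 30.5];-72 95 [28.6 29.4 30.1];-68 101 [28.6 29.4 30.4];-64 99 [28.5 29.5 30.4];-60 100 [28.5 29.3 30.3];-56 77 [28.9 36.1 37.9];-52 106 [36.3 37.4 38.3];-48 100 [36.5 37.4 38.3];-44 101 [36.3 37.3 38.5];-40 106 [36.6 37.4 38.2];-36 103 [36.4 37.4 38.3];-32 100 [36.6 37.4 38.3];-28 105 [36.5 37.4 38.3];-24 102 [28.5 30.  37.8];-20 103 [28.3 29.1 30.2];-16 104 [28.5 29.3 30.2];-12 99 [28.3 29.2 30.2];-8 92 [28.3 29.3 30.3];-4 94 [28.3 29.2 30.1];0 108 [28.4 29.3 30.2];4 109 [28.3 29.2 30.1];8 93 [28.5 29.3 30.3];12 93 [28.4 29.4 30.4];16 93 [28.4 29.4 30.4];20 126 [28.6 30.4 37.5];24 99 [36.5 37.2 38.2];28 117 [36.4 37.2 38. ];32 100 [36.3 37.1 38.1];36 94 [36.4 37.4 38.5];40 105 [36.5 37.4 38.3];44 107 [36.4 37.2 38.2];48 95 [36.4 37.3 38.5];52 64 [29.  36.3 37.8];56 102 [28.3 29.1 30.2];60 100 [28.4 29.2 30.1];64 98 [28.4 29.1 30.2];68 101 [28.3 29.3 30.1];72 100 [28.1 29.2 30.5];76 97 [28.3 29.1 30. ];80 96 [28.2 29.2 30.2];84 100 [28.4 29.2 30.1];88 102 [28.3 29.2 30.1];92 98 [28.2 29.2 29.9];96 157 [28.9 31.5 37.5];100 105 [36.2 37.2 38.2];104 101 [36.2 37.1 38.3];108 28 [36.3 37.4 37.9];112 37 [19.6 20.3 21.6];116 96 [19.2 20.2 21.1];120 93 [19.1 20.2 20.9];124 92 [19.1 20.2 21.3];128 57 [19.2 20.  21.1];
lane0 [0.5591 0.1148 0.    ] lane- [0.5665 0.0392 0.    ] handle [0.4416 0.1033 0.    ] fork [0.6158 0.1204 0.    ]
dp [0.0618, -0.5166, 0.0759] rows 10 rot [-0.0, -0.0, 27.1]
```

carry_out(commands=[{"dp":[0.0062,-0.0517,0],"rotation":[0,0,0]},{"dp":[0.0062,-0.0517,0],"rotation":[0,0,0]},{"dp":[0.0062,-0.0517,0],"rotation":[0,0,0]},{"dp":[0.0062,-0.0517,0],"rotation":[0,0,0]},{"dp":[0.0062,-0.0517,0],"rotation":[0,0,0]},{"dp":[0.0062,-0.0517,0],"rotation":[0,0,0]},{"dp":[0.0062,-0.0517,0],"rotation":[0,0,0]},{"dp":[0.0062,-0.0517,0],"rotation":[0,0,0]}])

```text
t: 11.42
eef_pos: [0.4855, -0.3203, 0.2762]
ee_rot: [-3.141, 0.0, -3.061]
force: [1.9, 0.3, 0.6]
width: 0.0657
gripper_force: 0.0
```

carry_out(commands=[{"dp":[0.0062,-0.0517,0],"rotation":[0,0,0]},{"dp":[0.0062,-0.0517,0],"rotation":[0,0,0]},{"dp":[0,0,0.025],"rotation":[0,0,9.05]},{"dp":[0,0,0.025],"rotation":[0,0,9.05]},{"dp":[0,0,0.025],"rotation":[0,0,9.05]},{"dp":[0,0,0.05],"rotation":[0,0,0]},{"dp":[0,0,0.05],"rotation":[0,0,0]},{"dp":[0,0,0],"rotation":[0,0,0]}])

```text
t: 12.42
eef_pos: [0.4793, -0.4213, 0.0972]
ee_rot: [3.141, -0.008, 2.748]
force: [-0.6, 0.1, 0.6]
width: 0.0659
gripper_force: 0.0
```

```bash
python3 - <<'E'
from h import *
st(); find('block1'); plan([.4812,-.4222,.039],np.radians(-22.5-180))
E
```

```text
{'t': 12.425, 'eef_pos': [0.4793, -0.4213, 0.0972], 'ee_rot': [3.1407, -0.008, 2.7479], 'force': [-0.557, 0.0838, 0.5723], 'width': 0.0659, 'gripper_force': 0.0, 'q': [-0.4161, 0.4345, -0.2528, -0.0009, -0.8916, -1.5478]}
block1 0.84 z 0.0398 c [ 481.3 -421.8] size [ 42.2 100.7] longaxis -22.3 rgb [81. 76. 72.]
block1 0.63 z 0.0227 c [ 455. -228.] size [ 3.4 74.8] longaxis -1.2 rgb [29. 28. 27.]
dp [0.0015, 0.0004, 0.0632] rows 2 rot [-0.0, 0.0, 0.0]
```

carry_out(commands=[{"dp":[0,0,0.03],"rotation":[0,0,0]},{"dp":[0,0,0.03],"rotation":[0,0,0]},{"dp":[0,0,0],"rotation":[0,0,0]}])

```text
t: 12.9
eef_pos: [0.482, -0.4226, 0.0417]
ee_rot: [-3.141, -0.0, 2.749]
force: [-0.4, 0.5, 1.1]
width: 0.0665
gripper_force: 0.0
```

carry_out(commands=[{"dp":[0,0,0],"rotation":[0,0,0]},{"dp":[0,0,0],"rotation":[0,0,0]},{"dp":[0,0,0],"rotation":[0,0,0]},{"dp":[0,0,0],"rotation":[0,0,0]},{"dp":[0,0,0],"rotation":[0,0,0]},{"dp":[0,0,0],"rotation":[0,0,0]}], grip=0.03, force=35)

```text
t: 13.65
eef_pos: [0.4824, -0.4229, 0.0424]
ee_rot: [-3.141, 0.002, 2.75]
force: [-0.3, 2.2, 6.3]
width: 0.0419
gripper_force: 35.0
```

carry_out(commands=[{"dp":[0,0,-0.03],"rotation":[0,0,0]},{"dp":[0,0,-0.03],"rotation":[0,0,0]},{"dp":[0,0,-0.03],"rotation":[0,0,0]},{"dp":[0,0,-0.03],"rotation":[0,0,0]},{"dp":[0,0,0],"rotation":[0,0,0]},{"dp":[0,0,0],"rotation":[0,0,0]}])

```text
t: 14.4
eef_pos: [0.4811, -0.4219, 0.1598]
ee_rot: [3.141, -0.002, 2.749]
force: [0.1, 0.1, -4.0]
width: 0.0415
gripper_force: 35.0
```

```bash
python3 - <<'E'
from h import *
st(); plan([.5516,.1905,.16],np.radians(-180+5.62))
E
```

```text
{'t': 14.4, 'eef_pos': [0.4811, -0.4219, 0.1598], 'ee_rot': [3.1408, -0.0017, 2.7488], 'force': [0.0751, 0.0993, -3.9952], 'width': 0.0415, 'gripper_force': 34.9991, 'q': [-0.416, 0.3717, -0.1885, -0.0009, -1.0123, -1.5472]}
dp [0.1693, 0.5928, 0.0006] rows 12 rot [0.1, -0.1, -28.1]
```

carry_out(commands=[{"dp":[0.0141,0.0494,-0.004],"rotation":[0,0,0]},{"dp":[0.0141,0.0494,-0.004],"rotation":[0,0,0]},{"dp":[0.0141,0.0494,-0.004],"rotation":[0,0,0]},{"dp":[0.0141,0.0494,-0.004],"rotation":[0,0,0]},{"dp":[0.0141,0.0494,-0.004],"rotation":[0,0,0]},{"dp":[0.0141,0.0494,0],"rotation":[0,0,0]},{"dp":[0.0141,0.0494,0],"rotation":[0,0,0]},{"dp":[0.0141,0.0494,0],"rotation":[0,0,0]}])

```text
t: 15.4
eef_pos: [0.5277, -0.0127, 0.1796]
ee_rot: [-3.14, -0.002, 2.749]
force: [0.6, -0.0, -2.8]
width: 0.0418
gripper_force: 35.0
```

carry_out(commands=[{"dp":[0.0141,0.0494,0],"rotation":[0,0,0]},{"dp":[0.0141,0.0494,0],"rotation":[0,0,0]},{"dp":[0.0141,0.0494,0],"rotation":[0,0,0]},{"dp":[0.0141,0.0494,0],"rotation":[0,0,0]},{"dp":[0,0,0],"rotation":[0,0,-10.4]},{"dp":[0,0,0],"rotation":[0,0,-10.4]},{"dp":[0,0,0],"rotation":[0,0,-10.4]},{"dp":[0,0,0],"rotation":[0,0,-10.4]}])

```text
t: 16.4
eef_pos: [0.5512, 0.1895, 0.1791]
ee_rot: [-3.141, -0.003, -2.802]
force: [-0.1, -0.8, -3.1]
width: 0.042
gripper_force: 35.0
```

carry_out(commands=[{"dp":[0,0,0],"rotation":[0,0,-10.4]},{"dp":[0,0,0],"rotation":[0,0,-10.4]},{"dp":[0,0,0],"rotation":[0,0,-10.4]},{"dp":[0,0,0],"rotation":[0,0,-10.4]},{"dp":[0,0,0],"rotation":[0,0,-10.4]},{"dp":[0,0,0],"rotation":[0,0,-10.4]},{"dp":[0,0,0],"rotation":[0,0,-10.4]},{"dp":[0,0,0],"rotation":[0,0,-10.4]}])

```text
t: 17.4
eef_pos: [0.5512, 0.1894, 0.179]
ee_rot: [3.138, -0.001, -1.35]
force: [-0.8, -0.8, -1.9]
width: 0.0414
gripper_force: 35.0
```

carry_out(commands=[{"dp":[0,0,0],"rotation":[0,0,-10.4]},{"dp":[0,0,0],"rotation":[0,0,-10.4]},{"dp":[0,0,0],"rotation":[0,0,-10.4]},{"dp":[0,0,0],"rotation":[0,0,-10.4]},{"dp":[0,0,0],"rotation":[0,0,-10.4]},{"dp":[0,0,0],"rotation":[0,0,-10.4]},{"dp":[0,0,0],"rotation":[0,0,-10.4]},{"dp":[0,0,0],"rotation":[0,0,-10.4]}])

```text
t: 18.4
eef_pos: [0.5512, 0.1894, 0.1791]
ee_rot: [3.14, 0.003, 0.102]
force: [-0.2, -0.6, -3.6]
width: 0.0415
gripper_force: 35.0
```

carry_out(commands=[{"dp":[0,0,0],"rotation":[0,0,0]},{"dp":[0,0,0],"rotation":[0,0,0]}])

```text
t: 18.65
eef_pos: [0.5517, 0.1897, 0.1801]
ee_rot: [3.141, 0.001, 0.092]
force: [0.1, -0.6, -2.6]
width: 0.0419
gripper_force: 35.0
```

```bash
python3 - <<'E'
from h import *
st(); plan([.5516,.1905,.082],np.radians(5.62))
p,P=cloud('wrist'); save(p,'w3'); np.savez('w3.npz',P=P)
E
```

```text
{'t': 18.65, 'eef_pos': [0.5517, 0.1897, 0.1801], 'ee_rot': [3.1409, 0.0014, 0.0921], 'force': [0.1006, -0.6473, -2.6005], 'width': 0.0419, 'gripper_force': 34.9993, 'q': [0.666, 0.2668, -0.2924, -0.0003, -1.0132, 0.9971]}
dp [0.0001, -0.0009, 0.0981] rows 2 rot [0.0, 0.1, -0.3]
```

View pics/w3.png

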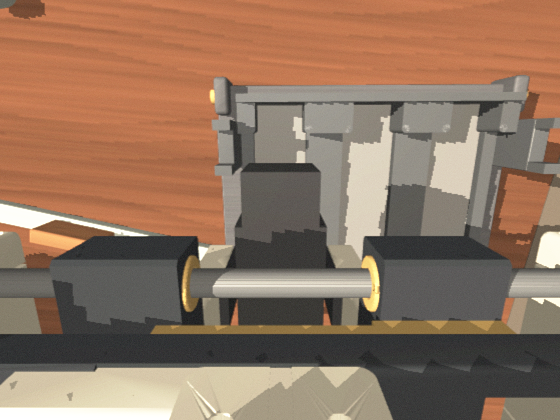

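The block is held with its spigot (narrow part, rows 165-220, col 280) towards the end wall. I'll cross-check the lane edges from this opposite wrist orientation.

```bash
python3 - <<'E'
from fit import *
P=np.load('w3.npz')['P']; v=fit(P,(.571,.116,.098))
c,s=np.cos(v[2]),np.sin(v[2]); q=P.reshape(-1,3);q=q[(q[:,2]>.055)&(q[:,2]<.07)]
d=q[:,:2]-[.571,v[1]]; x=d[:,0]*c+d[:,1]*s; k=(abs(-d[:,0]*s+d[:,1]*c)<.1)&(x>.04); print('end wall x',np.percentile(x[k],[2,50,98]))
E
```

```text
15011 8545 floor z 0.029411481800862227 rail z 0.03734190500353474
cost -0.888671451134536 y,yaw [0.11461267 0.10224117] 5.857987665926467
lane -0.076 5736 y [-0.0988 -0.0576] x [-0.0328  0.083 ]
lane 0 6424 y [-0.0225  0.0205] x [-0.0457  0.0836]
lane 0.076 2806 y [0.0539 0.0981] x [0.0368 0.0851]Traceback (most recent call last):
  File "<stdin>", line 2, in <module>
  File "fit.py", line 26, in fit
    print('handle n',s.sum(),'x',np.percentile(x[s],[2,50,98]).round(4),'y',np.percentile(y[s],[1,99]).round(4),'ztop',np.percentile(h[s][:,2],98))
                                 ~~~~~~~~~~~~~^^^^^^^^^^^^^^^^
    return _quantile_unchecked(
        a, q, axis, out, overwrite_input, method, keepdims, weights)
    return _ureduce(a,
                    func=_quantile_ureduce_func,
    ...<5 lines>...
                    overwrite_input=overwrite_input,
                    method=method)
    r = func(a, **kwargs)
    result = _quantile(arr,
                       quantiles=q,
    ...<2 lines>...
                       out=out,
                       weights=wgt)
    slices_having_nans = np.isnan(arr[-1, ...])
                                  ~~~^^^^^^^^^
IndexError: index -1 is out of bounds for axis 0 with size 0
```

```bash
cat > edge.py <<'E'
from h import *
def edges(P,xr,yaws=(.096,.098,.1,.102),o=(.571,.116)):
    q=P.reshape(-1,3); q=q[(q[:,2]<.06)&(q[:,2]>.02)]
    for yw in yaws:
        c,s=np.cos(yw),np.sin(yw); d=q[:,:2]-o; x=d[:,0]*c+d[:,1]*s; y=-d[:,0]*s+d[:,1]*c
        k=(x>xr[0])&(x<xr[1]); yy=y[k]*1000; zz=q[k,2]; r=[];cost=0
        for e in(-98.5,-53.5,-22.5,22.5,53.5,98.5):
            m=abs(yy-e)<7; a=yy[m]; hi=zz[m]>.0337
            side=1 if e in(-53.5,22.5,98.5) else -1
            t=np.linspace(e-5,e+5,101); err=[((side*(a-u)>0)!=hi).mean() for u in t]
            if m.sum()>100: r.append(round(t[int(np.argmin(err))]-e,1)); cost+=min(err)
            else: r.append(None)
        print(yw,r,round(cost,4))
E
python3 - <<'E'
from edge import *
edges(np.load('w3.npz')['P'],(-.02,.045)); edges(np.load('w2.npz')['P'],(-.07,.025))
E
```

```text
0.096 [np.float64(-0.8), np.float64(-3.8), np.float64(-0.8), np.float64(-1.8), np.float64(-0.3), np.float64(-0.5)] 0.3053
0.098 [np.float64(-1.0), np.float64(-3.8), np.float64(-0.7), np.float64(-1.9), np.float64(-0.4), np.float64(-0.6)] 0.2997
0.1 [np.float64(-1.1), np.float64(-3.8), np.float64(-0.7), np.float64(-2.0), np.float64(-0.5), np.float64(-0.7)] 0.2989
0.102 [np.float64(-1.1), np.float64(-3.9), np.float64(-0.8), np.float64(-2.0), np.float64(-0.6), np.float64(-0.7)] 0.3031
0.096 [np.float64(-0.2), np.float64(-0.8), np.float64(0.0), np.float64(0.3), np.float64(0.3), np.float64(0.1)] 0.1766
0.098 [np.float64(-0.1), np.float64(-0.8), np.float64(0.1), np.float64(0.3), np.float64(0.3), np.float64(0.0)] 0.1743
0.1 [np.float64(0.0), np.float64(-0.7), np.float64(0.1), np.float64(0.3), np.float64(0.4), np.float64(0.4)] 0.1742
0.102 [np.float64(0.0), np.float64(-0.6), np.float64(0.2), np.float64(0.5), np.float64(0.5), np.float64(0.7)] 0.1804
```

carry_out(commands=[{"dp":[0,-0.0004,0.03],"rotation":[0,0,-0.4]},{"dp":[0,0,0.03],"rotation":[0,0,0]},{"dp":[0,0,0.024],"rotation":[0,0,0]},{"dp":[0,0,0],"rotation":[0,0,0]},{"dp":[0,0,0],"rotation":[0,0,0]},{"dp":[0,0,0],"rotation":[0,0,0]}])

```text
t: 19.45
eef_pos: [0.5528, 0.1908, 0.0984]
ee_rot: [-3.141, -0.002, 0.103]
force: [0.2, -0.1, -2.9]
width: 0.0416
gripper_force: 35.0
```

```bash
python3 - <<'E'
from h import *
st(); plan([.5516,.1901,.0724],.099)
E
```

```text
{'t': 19.45, 'eef_pos': [0.5528, 0.1908, 0.0984], 'ee_rot': [-3.1406, -0.002, 0.1031], 'force': [0.1509, -0.0655, -2.8828], 'width': 0.0416, 'gripper_force': 34.9993, 'q': [0.6666, 0.3539, -0.3837, 0.0003, -0.8311, 1.0071]}
dp [-0.0013, 0.0006, 0.026] rows 1 rot [-0.1, -0.1, 0.2]
```

carry_out(commands=[{"dp":[-0.001,0.0006,0.006],"rotation":[0,0,0.2]},{"dp":[0,0,0.006],"rotation":[0,0,0]},{"dp":[0,0,0.006],"rotation":[0,0,0]},{"dp":[0,0,0.004],"rotation":[0,0,0]},{"dp":[0,0,0],"rotation":[0,0,0]},{"dp":[0,0,0],"rotation":[0,0,0]}])

```text
t: 20.2
eef_pos: [0.5513, 0.1897, 0.0751]
ee_rot: [3.142, -0.0, 0.1]
force: [0.8, 0.2, -2.9]
width: 0.0416
gripper_force: 35.0
```

carry_out(commands=[{"dp":[0,0,0.002],"rotation":[0,0,0]},{"dp":[0,0,0.002],"rotation":[0,0,0]},{"dp":[0,0,0],"rotation":[0,0,0]},{"dp":[0,0,0],"rotation":[0,0,0]}])

```text
t: 20.7
eef_pos: [0.5514, 0.1898, 0.0724]
ee_rot: [-3.141, -0.001, 0.1]
force: [-4.1, -1.2, 7.5]
width: 0.0417
gripper_force: 35.0
```

The block touched down at floor height, so it's inside the rails. I'll release and retreat.

carry_out(commands=[{"dp":[0,0,0],"rotation":[0,0,0]},{"dp":[0,0,0],"rotation":[0,0,0]},{"dp":[0,0,0],"rotation":[0,0,0]},{"dp":[0,0,0],"rotation":[0,0,0]},{"dp":[0,0,-0.02],"rotation":[0,0,0]},{"dp":[0,0,-0.05],"rotation":[0,0,0]},{"dp":[0,0,-0.055],"rotation":[0,0,0]},{"dp":[0,0,-0.055],"rotation":[0,0,0]}], grip=0.062, force=4)

```text
t: 21.7
eef_pos: [0.5509, 0.1894, 0.2528]
ee_rot: [3.142, 0.0, 0.1]
force: [0.7, 0.2, 0.4]
width: 0.0618
gripper_force: 0.0
```

```bash
python3 - <<'E'
from h import *
st(); find('block1'); p,P=cloud('top'); find('block1','top',P,p);plan([.468,-.2078,.1],np.radians(-.8))
E
```

```text
{'t': 21.7, 'eef_pos': [0.5509, 0.1894, 0.2528], 'ee_rot': [3.1415, 0.0001, 0.0999], 'force': [0.731, 0.1708, 0.4127], 'width': 0.0618, 'gripper_force': 0.0, 'q': [0.6667, 0.207, -0.1958, 0.0, -1.1681, 1.004]}
block1 0.8 z 0.0698 c [552.8 190.3] size [100.2  41.8] longaxis 6.6 rgb [87. 82. 78.]
block1 0.82 z 0.0439 c [ 465.7 -205.1] size [38.1 97.3] longaxis -0.9 rgb [73. 68. 63.]
block1 0.74 z 0.043 c [ 502.4 -661.4] size [ 41.8 102.3] longaxis -77.3 rgb [254.  51.  36.]
block1 0.59 z 0.0447 c [ 606.1 -221.5] size [38.6 99.4] longaxis -21.9 rgb [ 79. 223.  96.]
block1 0.56 z 0.0444 c [ 245.6 -289.8] size [99.5 40.4] longaxis 84.8 rgb [ 58. 160. 144.]
block1 0.48 z 0.0746 c [545.9 188.6] size [89.8 41.7] longaxis 2.0 rgb [91. 83. 80.]
dp [-0.1229, 0.3877, 0.1513] rows 8 rot [-0.1, -0.1, 6.5]
```

carry_out(commands=[{"dp":[-0.012,0.0559,0],"rotation":[0,0,0]},{"dp":[-0.012,0.0559,0],"rotation":[0,0,0]},{"dp":[-0.012,0.0559,0],"rotation":[0,0,0]},{"dp":[-0.012,0.0559,0],"rotation":[0,0,0]},{"dp":[-0.012,0.0559,0],"rotation":[0,0,0]},{"dp":[-0.012,0.0559,0],"rotation":[0,0,0]},{"dp":[-0.012,0.0559,0],"rotation":[0,0,0]}], grip=0.07)

```text
t: 22.78
eef_pos: [0.5054, -0.2097, 0.2495]
ee_rot: [-3.141, 0.002, 0.1]
force: [1.5, 1.0, 0.0]
width: 0.07
gripper_force: 0.0
```

carry_out(commands=[{"dp":[0,0,0.05],"rotation":[0,0,6.5]},{"dp":[0,0,0.05],"rotation":[0,0,0]},{"dp":[0,0,0.05],"rotation":[0,0,0]},{"dp":[0,0,0],"rotation":[0,0,0]},{"dp":[0,0,0],"rotation":[0,0,0]}])

```text
t: 23.4
eef_pos: [0.5072, -0.2082, 0.1019]
ee_rot: [3.141, -0.0, -0.013]
force: [-0.3, -1.1, 0.7]
width: 0.0694
gripper_force: 0.0
```

```bash
python3 - <<'E'
from h import *
st(); find('block1'); plan([.507,-.2078,.033],np.radians(-.8))
E
```

```text
{'t': 23.4, 'eef_pos': [0.5072, -0.2082, 0.1019], 'ee_rot': [3.141, -0.0001, -0.0129], 'force': [-0.3397, -1.0633, 0.6601], 'width': 0.0694, 'gripper_force': 0.0, 'q': [-0.0318, 0.2986, -0.46, 0.0008, -0.8121, 1.5892]}
block1 0.89 z 0.0399 c [ 607.  -223.2] size [42.  96.9] longaxis -22.9 rgb [114. 235. 130.]
block1 0.81 z 0.0396 c [ 479.8 -207.8] size [41.8 77.1] longaxis -0.8 rgb [77. 72. 67.]
dp [-0.0012, -0.0004, 0.07] rows 2 rot [0.0, -0.2, 0.1]
```

carry_out(commands=[{"dp":[0,0,0.035],"rotation":[0,0,0]},{"dp":[0,0,0.034],"rotation":[0,0,0]},{"dp":[0,0,0],"rotation":[0,0,0]}])

```text
t: 23.88
eef_pos: [0.5059, -0.208, 0.0318]
ee_rot: [-3.141, 0.002, -0.014]
force: [-1.2, -0.1, 0.7]
width: 0.0698
gripper_force: 0.0
```

carry_out(commands=[{"dp":[0,0,0],"rotation":[0,0,0]},{"dp":[0,0,0],"rotation":[0,0,0]},{"dp":[0,0,0],"rotation":[0,0,0]},{"dp":[0,0,0],"rotation":[0,0,0]},{"dp":[0,0,0],"rotation":[0,0,0]},{"dp":[0,0,0],"rotation":[0,0,0]}], grip=0.03)

```text
t: 24.62
eef_pos: [0.5068, -0.2081, 0.0326]
ee_rot: [3.141, -0.001, -0.013]
force: [-0.4, 0.8, 5.7]
width: 0.035
gripper_force: 4.0
```

carry_out(commands=[{"dp":[0,0,0],"rotation":[0,0,0]},{"dp":[0,0,0],"rotation":[0,0,0]},{"dp":[0,0,0],"rotation":[0,0,0]},{"dp":[-0.026,0,0],"rotation":[0,0,0]},{"dp":[-0.026,0,0],"rotation":[0,0,0]},{"dp":[-0.026,0,0],"rotation":[0,0,0]},{"dp":[0,0,0],"rotation":[0,0,0]}], grip=0.066)

```text
t: 25.5
eef_pos: [0.4266, -0.207, 0.032]
ee_rot: [-3.141, 0.001, -0.014]
force: [0.6, -0.5, -0.6]
width: 0.0659
gripper_force: 0.0
```

carry_out(commands=[{"dp":[0,0,0],"rotation":[0,0,0]},{"dp":[0,0,0],"rotation":[0,0,0]},{"dp":[0,0,0],"rotation":[0,0,0]},{"dp":[0,0,0],"rotation":[0,0,0]},{"dp":[0,0,0],"rotation":[0,0,0]}], grip=0.03)

```text
t: 26.12
eef_pos: [0.4287, -0.207, 0.032]
ee_rot: [-3.142, 0.0, -0.014]
force: [1.1, 0.4, -1.7]
width: 0.0419
gripper_force: 4.0
```

Spigot end is already the far one. I'll grip this block at its middle, with no turn needed.

carry_out(commands=[{"dp":[0,0,0],"rotation":[0,0,0]},{"dp":[0,0,0],"rotation":[0,0,0]},{"dp":[0,0,0],"rotation":[0,0,0]},{"dp":[0.0195,0,-0.01],"rotation":[0,0,0]},{"dp":[0.0195,0,0],"rotation":[0,0,0]},{"dp":[0,0,0],"rotation":[0,0,0]},{"dp":[0,0,0],"rotation":[0,0,0]}], grip=0.066)

```text
t: 27.0
eef_pos: [0.4666, -0.2075, 0.0417]
ee_rot: [-3.141, 0.001, -0.014]
force: [-0.3, -0.1, 0.6]
width: 0.0662
gripper_force: 0.0
```

carry_out(commands=[{"dp":[0,0,0],"rotation":[0,0,0]},{"dp":[0,0,0],"rotation":[0,0,0]},{"dp":[0,0,0],"rotation":[0,0,0]},{"dp":[0,0,0],"rotation":[0,0,0]},{"dp":[0,0,0],"rotation":[0,0,0]},{"dp":[0,0,0],"rotation":[0,0,0]}], grip=0.03, force=35)

```text
t: 27.75
eef_pos: [0.4674, -0.2076, 0.0421]
ee_rot: [-3.142, 0.0, -0.014]
force: [-1.2, 0.6, 3.0]
width: 0.0415
gripper_force: 35.0
```

carry_out(commands=[{"dp":[0,0,-0.03],"rotation":[0,0,0]},{"dp":[0,0,-0.03],"rotation":[0,0,0]},{"dp":[0,0,-0.04],"rotation":[0,0,0]},{"dp":[0,0,-0.04],"rotation":[0,0,0]},{"dp":[0,0,0],"rotation":[0,0,0]},{"dp":[0,0,0],"rotation":[0,0,0]}])

```text
t: 28.5
eef_pos: [0.4669, -0.2073, 0.1812]
ee_rot: [-3.141, 0.001, -0.014]
force: [-0.5, 0.0, -2.9]
width: 0.0415
gripper_force: 35.0
```

```bash
python3 - <<'E'
from h import *
st(); c,s=np.cos(.099),np.sin(.099); x,y=-.012,-.076
t=[.571+x*c-y*s,.1156+x*s+y*c,.11]; print(t); plan(t,.099)
E
```

```text
{'t': 28.5, 'eef_pos': [0.4669, -0.2073, 0.1812], 'ee_rot': [-3.1409, 0.0009, -0.014], 'force': [-0.5108, 0.0401, -2.9367], 'width': 0.0415, 'gripper_force': 34.9993, 'q': [-0.0335, 0.1496, -0.4439, -0.0008, -0.9782, 1.5907]}
[np.float64(0.5665704735534197), np.float64(0.038786073557856404), 0.11]
dp [0.0963, -0.2474, 0.0713] rows 5 rot [-0.0, 0.0, -6.5]
```

carry_out(commands=[{"dp":[0.0193,-0.0495,0],"rotation":[0,0,0]},{"dp":[0.0193,-0.0495,0],"rotation":[0,0,0]},{"dp":[0.0193,-0.0495,0],"rotation":[0,0,0]},{"dp":[0.0193,-0.0495,0],"rotation":[0,0,0]},{"dp":[0.0193,-0.0495,0],"rotation":[0,0,0]},{"dp":[0,0,0.035],"rotation":[0,0,-6.5]},{"dp":[0,0,0.036],"rotation":[0,0,0]},{"dp":[0,0,0],"rotation":[0,0,0]}])

```text
t: 29.5
eef_pos: [0.5644, 0.0377, 0.1068]
ee_rot: [3.14, 0.009, 0.099]
force: [-1.1, -0.0, -2.2]
width: 0.0416
gripper_force: 35.0
```

carry_out(commands=[{"dp":[0,0,0],"rotation":[0,0,0]},{"dp":[0,0,0],"rotation":[0,0,0]}])

```text
t: 29.75
eef_pos: [0.5683, 0.0387, 0.1124]
ee_rot: [-3.141, -0.002, 0.1]
force: [-0.2, -0.7, -2.6]
width: 0.042
gripper_force: 35.0
```

```bash
python3 - <<'E'
from edge import *
st(); plan([.5666,.0388,.0724],.099)
p,P=cloud('wrist'); edges(P,(-.01,.045),yaws=(.099,))
E
```

```text
{'t': 29.75, 'eef_pos': [0.5683, 0.0387, 0.1124], 'ee_rot': [-3.1412, -0.0022, 0.0997], 'force': [-0.1526, -0.7246, -2.6107], 'width': 0.042, 'gripper_force': 34.9993, 'q': [0.4115, 0.3154, -0.4035, 0.0004, -0.8497, 1.2587]}
dp [-0.0018, -0.0003, 0.04] rows 1 rot [-0.0, -0.1, 0.0]
0.099 [np.float64(-0.5), np.float64(-0.3), np.float64(-0.1), np.float64(0.0), np.float64(5.0), np.float64(0.6)] 0.4909
```

carry_out(commands=[{"dp":[0,0,0.012],"rotation":[0,0,0]},{"dp":[0,0,0.012],"rotation":[0,0,0]},{"dp":[0,0,0.006],"rotation":[0,0,0]},{"dp":[0,0,0.004],"rotation":[0,0,0]},{"dp":[0,0,0],"rotation":[0,0,0]},{"dp":[0,0,0],"rotation":[0,0,0]}])

```text
t: 30.55
eef_pos: [0.5676, 0.0387, 0.0773]
ee_rot: [-3.142, -0.0, 0.1]
force: [0.4, -1.2, -1.8]
width: 0.0419
gripper_force: 35.0
```

carry_out(commands=[{"dp":[0,0,0.002],"rotation":[0,0,0]},{"dp":[0,0,0.002],"rotation":[0,0,0]},{"dp":[0,0,0],"rotation":[0,0,0]},{"dp":[0,0,0],"rotation":[0,0,0]}])

```text
t: 31.05
eef_pos: [0.5675, 0.0386, 0.0731]
ee_rot: [-3.142, -0.0, 0.1]
force: [-0.8, -0.1, -2.5]
width: 0.0418
gripper_force: 35.0
```

carry_out(commands=[{"dp":[0,0,0.0015],"rotation":[0,0,0]},{"dp":[0,0,0],"rotation":[0,0,0]},{"dp":[0,0,0],"rotation":[0,0,0]}])

```text
t: 31.42
eef_pos: [0.5676, 0.0386, 0.0721]
ee_rot: [3.142, -0.001, 0.1]
force: [-2.5, 0.4, 5.3]
width: 0.0416
gripper_force: 35.0
```

carry_out(commands=[{"dp":[0,0,0],"rotation":[0,0,0]},{"dp":[0,0,0],"rotation":[0,0,0]},{"dp":[0,0,0],"rotation":[0,0,0]},{"dp":[0,0,0],"rotation":[0,0,0]},{"dp":[0,0,-0.02],"rotation":[0,0,0]},{"dp":[0,0,-0.05],"rotation":[0,0,0]},{"dp":[0,0,-0.055],"rotation":[0,0,0]},{"dp":[0,0,-0.055],"rotation":[0,0,0]}], grip=0.062, force=4)

```text
t: 32.42
eef_pos: [0.5672, 0.0385, 0.2533]
ee_rot: [3.142, 0.0, 0.1]
force: [0.7, 0.1, -0.5]
width: 0.062
gripper_force: 0.0
```

```bash
python3 - <<'E'
from h import *
st(); p,P=find('block1'); save(p,'w4')
for y in (0.,):
    c,s=np.cos(.099),np.sin(.099); x=-.13; plan([.571+x*c,.1156+x*s,.15],.099+np.pi/2); plan([.571+x*c,.1156+x*s,.15],.099-np.pi/2)
E
```

```text
{'t': 32.425, 'eef_pos': [0.5672, 0.0385, 0.2533], 'ee_rot': [3.1416, 0.0001, 0.0999], 'force': [0.7199, 0.0599, -0.494], 'width': 0.062, 'gripper_force': 0.0, 'q': [0.4119, 0.1833, -0.2248, 0.0, -1.1628, 1.2588]}
block1 0.91 z 0.0698 c [567.8  38.6] size [100.5  42. ] longaxis 5.7 rgb [92. 87. 83.]
block1 0.84 z 0.04 c [ 608.8 -223.8] size [43.9 99.9] longaxis -23.3 rgb [114. 239. 130.]
block1 0.76 z 0.0694 c [557.2 190.1] size [90.9 43.1] longaxis 5.7 rgb [92. 88. 83.]
dp [-0.123, -0.0761, 0.1073] rows 4 rot [0.4, -0.6, -89.9]
dp [-0.123, -0.0761, 0.1073] rows 4 rot [-0.6, -0.4, 90.1]
```

View pics/w4.png

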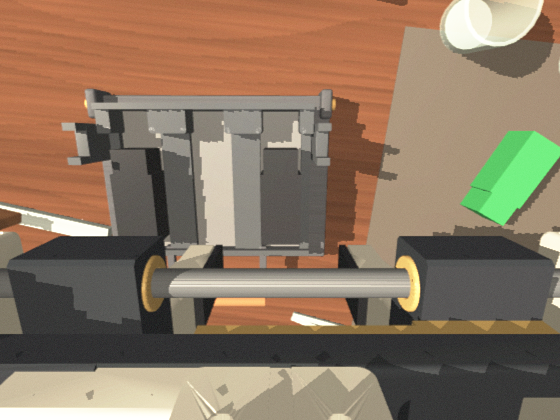

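Both blocks lie in the outer lanes, spigots towards the end wall (narrow ends at row 155, cols 135 and 280). Next is the handle.

carry_out(commands=[{"dp":[-0.0308,-0.019,0],"rotation":[0,0,0]},{"dp":[-0.0308,-0.019,0],"rotation":[0,0,0]},{"dp":[-0.0308,-0.019,0],"rotation":[0,0,0]},{"dp":[-0.0308,-0.019,0],"rotation":[0,0,0]},{"dp":[0,0,0],"rotation":[0,0,10]},{"dp":[0,0,0],"rotation":[0,0,10]},{"dp":[0,0,0],"rotation":[0,0,10]},{"dp":[0,0,0],"rotation":[0,0,10]}], grip=0.04)

```text
t: 33.52
eef_pos: [0.4371, 0.102, 0.2514]
ee_rot: [-3.141, 0.0, -0.604]
force: [0.7, 0.6, -0.4]
width: 0.0402
gripper_force: 0.0
```

carry_out(commands=[{"dp":[0,0,0.02],"rotation":[0,0,10]},{"dp":[0,0,0.02],"rotation":[0,0,10]},{"dp":[0,0,0.02],"rotation":[0,0,10]},{"dp":[0,0,0.02],"rotation":[0,0,10]},{"dp":[0,0,0.02],"rotation":[0,0,10]},{"dp":[0,0,0],"rotation":[0,0,0]},{"dp":[0,0,0],"rotation":[0,0,0]}])

```text
t: 34.4
eef_pos: [0.4377, 0.1021, 0.1522]
ee_rot: [-3.141, 0.0, -1.467]
force: [-0.1, 0.7, 0.6]
width: 0.0404
gripper_force: 0.0
```

```bash
python3 - <<'E'
from h import *
st(); p,P=cloud('wrist'); q=P.reshape(-1,3); save(p,'w5')
c,s=np.cos(.099),np.sin(.099); d=q[:,:2]-[.571,.1156]; x=d[:,0]*c+d[:,1]*s; y=-d[:,0]*s+d[:,1]*c
k=(abs(y)<.06)&(abs(x+.13)<.02)&(abs(q[:,2]-.066)<.01); print(k.sum(),np.percentile(x[k],[2,50,98]),np.percentile(y[k],[1,99]),np.percentile(q[k,2],98))
plan([.571-.13*c,.1156-.13*s,.071],.099-np.pi/2)
E
```

```text
{'t': 34.4, 'eef_pos': [0.4377, 0.1021, 0.1522], 'ee_rot': [-3.1409, 0.0001, -1.4669], 'force': [-0.1399, 0.6687, 0.5865], 'width': 0.0404, 'gripper_force': 0.0, 'q': [0.6704, 0.0785, -0.6067, 0.0004, -0.885, -0.5667]}
2455 [-0.13681605 -0.13021416 -0.12357927] [-0.05829899  0.05821475] 0.07212203612573438
dp [-0.0001, -0.0038, 0.0814] rows 2 rot [-0.1, 0.0, 0.2]
```

carry_out(commands=[{"dp":[0,-0.0036,0.02],"rotation":[0,0,0.2]},{"dp":[0,0,0.03],"rotation":[0,0,0]},{"dp":[0,0,0.03],"rotation":[0,0,0]},{"dp":[0,0,0],"rotation":[0,0,0]},{"dp":[0,0,0],"rotation":[0,0,0]}])

```text
t: 35.08
eef_pos: [0.4417, 0.1028, 0.0728]
ee_rot: [-3.14, 0.001, -1.473]
force: [0.1, -0.0, 0.0]
width: 0.0399
gripper_force: 0.0
```

carry_out(commands=[{"dp":[0,0,0],"rotation":[0,0,0]},{"dp":[0,0,0],"rotation":[0,0,0]},{"dp":[0,0,0],"rotation":[0,0,0]},{"dp":[0,0,0],"rotation":[0,0,0]},{"dp":[0,0,0],"rotation":[0,0,0]}], grip=0, force=35)

```text
t: 35.7
eef_pos: [0.4418, 0.1026, 0.0721]
ee_rot: [-3.14, 0.0, -1.474]
force: [4.2, -2.5, 3.0]
width: 0.0131
gripper_force: 35.0
```

carry_out(commands=[{"dp":[0,-0.0023,-0.0093],"rotation":[0,0,0]},{"dp":[0,-0.0023,-0.0093],"rotation":[0,0,0]},{"dp":[0,-0.0031,-0.0091],"rotation":[0,0,0]},{"dp":[0,-0.0031,-0.0091],"rotation":[0,0,0]}])

```text
t: 36.2
eef_pos: [0.4517, 0.1036, 0.1079]
ee_rot: [3.141, 0.0, -1.475]
force: [7.2, 0.5, -10.6]
width: 0.0131
gripper_force: 35.0
```

carry_out(commands=[{"dp":[0,-0.0039,-0.0088],"rotation":[0,0,0]},{"dp":[0,-0.0039,-0.0088],"rotation":[0,0,0]},{"dp":[0,-0.0046,-0.0084],"rotation":[0,0,0]},{"dp":[0,-0.0046,-0.0084],"rotation":[0,0,0]}])

```text
t: 36.7
eef_pos: [0.4678, 0.105, 0.1424]
ee_rot: [3.14, 0.0, -1.475]
force: [1.2, 4.3, -10.0]
width: 0.0125
gripper_force: 35.0
```

carry_out(commands=[{"dp":[0,-0.0053,-0.0079],"rotation":[0,0,0]},{"dp":[0,-0.0053,-0.0079],"rotation":[0,0,0]},{"dp":[0,-0.006,-0.0075],"rotation":[0,0,0]},{"dp":[0,-0.006,-0.0075],"rotation":[0,0,0]},{"dp":[0,-0.0066,-0.0069],"rotation":[0,0,0]},{"dp":[0,-0.0066,-0.0069],"rotation":[0,0,0]},{"dp":[0,0,0],"rotation":[0,0,0]},{"dp":[0,0,0],"rotation":[0,0,0]}])

```text
t: 37.7
eef_pos: [0.502, 0.1081, 0.188]
ee_rot: [3.138, -0.0, -1.475]
force: [-11.9, 5.7, 7.4]
width: 0.013
gripper_force: 35.0
```

```bash
python3 - <<'E'
from h import *
st(); p,P=cloud('scene'); save(p,'s6')
E
```

```text
{'t': 37.7, 'eef_pos': [0.502, 0.1081, 0.188], 'ee_rot': [3.1378, -0.0001, -1.4747], 'force': [-11.9277, 5.7051, 7.3782], 'width': 0.013, 'gripper_force': 34.9931, 'q': [0.5936, 0.1487, -0.4269, -0.0021, -0.9986, -0.4964]}
```

View pics/s6.png

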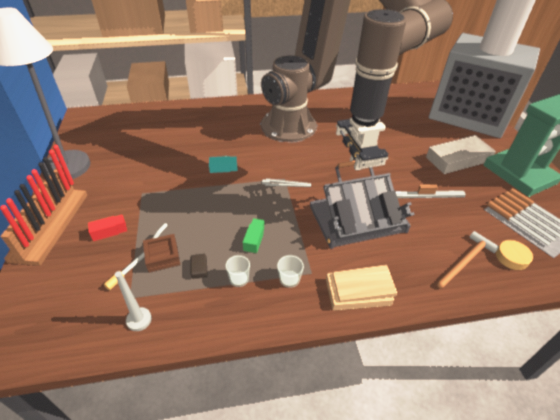

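The cradle is tipped about 35° and the blocks look slid home. I'll hold about a second, then lower along the same arc.

carry_out(commands=[{"dp":[0,0,0],"rotation":[0,0,0]},{"dp":[0,0,0],"rotation":[0,0,0]},{"dp":[0,0,0],"rotation":[0,0,0]},{"dp":[0,0,0],"rotation":[0,0,0]},{"dp":[0,0,0],"rotation":[0,0,0]},{"dp":[0,0,0],"rotation":[0,0,0]},{"dp":[0,0,0],"rotation":[0,0,0]},{"dp":[0,0,0],"rotation":[0,0,0]}])

```text
t: 38.75
eef_pos: [0.502, 0.1081, 0.188]
ee_rot: [3.138, -0.0, -1.475]
force: [-11.1, 5.0, 6.5]
width: 0.0132
gripper_force: 35.0
```

carry_out(commands=[{"dp":[0,0,0],"rotation":[0,0,0]},{"dp":[0,0,0],"rotation":[0,0,0]},{"dp":[0,0,0],"rotation":[0,0,0]},{"dp":[0,0,0],"rotation":[0,0,0]}])

```text
t: 39.25
eef_pos: [0.502, 0.1081, 0.188]
ee_rot: [3.138, -0.0, -1.475]
force: [-11.3, 5.8, 6.3]
width: 0.0125
gripper_force: 35.0
```

carry_out(commands=[{"dp":[0,0.0066,0.0069],"rotation":[0,0,0]},{"dp":[0,0.0066,0.0069],"rotation":[0,0,0]},{"dp":[0,0.006,0.0075],"rotation":[0,0,0]},{"dp":[0,0.006,0.0075],"rotation":[0,0,0]},{"dp":[0,0.0053,0.0079],"rotation":[0,0,0]},{"dp":[0,0.0053,0.0079],"rotation":[0,0,0]}])

```text
t: 40.0
eef_pos: [0.4683, 0.1049, 0.1437]
ee_rot: [-3.141, 0.0, -1.474]
force: [-3.0, 2.1, 1.1]
width: 0.0128
gripper_force: 35.0
```

carry_out(commands=[{"dp":[0,0.0046,0.0084],"rotation":[0,0,0]},{"dp":[0,0.0046,0.0084],"rotation":[0,0,0]},{"dp":[0,0.0039,0.0088],"rotation":[0,0,0]},{"dp":[0,0.0039,0.0088],"rotation":[0,0,0]},{"dp":[0,0.0031,0.0091],"rotation":[0,0,0]},{"dp":[0,0.0031,0.0091],"rotation":[0,0,0]},{"dp":[0,0.0023,0.0093],"rotation":[0,0,0]},{"dp":[0,0.0023,0.0075],"rotation":[0,0,0]}])

```text
t: 41.0
eef_pos: [0.4418, 0.1026, 0.0732]
ee_rot: [-3.14, 0.0, -1.474]
force: [-4.7, -1.7, 45.3]
width: 0.0131
gripper_force: 35.0
```

carry_out(commands=[{"dp":[0,0,0],"rotation":[0,0,0]},{"dp":[0,0,0],"rotation":[0,0,0]},{"dp":[0,0,0],"rotation":[0,0,0]}])

```text
t: 41.38
eef_pos: [0.4418, 0.1026, 0.0733]
ee_rot: [-3.14, 0.0, -1.474]
force: [6.0, -0.5, -3.8]
width: 0.013
gripper_force: 35.0
```

carry_out(commands=[{"dp":[0,0,0],"rotation":[0,0,0]},{"dp":[0,0,0],"rotation":[0,0,0]},{"dp":[0,0,0],"rotation":[0,0,0]},{"dp":[0,0,-0.02],"rotation":[0,0,0]},{"dp":[0,0,-0.05],"rotation":[0,0,0]},{"dp":[0,0,-0.055],"rotation":[0,0,0]},{"dp":[0,0,-0.055],"rotation":[0,0,0]},{"dp":[0,0,0],"rotation":[0,0,0]}], grip=0.04, force=10)

```text
t: 42.38
eef_pos: [0.4426, 0.1033, 0.2578]
ee_rot: [-3.134, 0.004, -1.474]
force: [-0.6, -0.4, -1.1]
width: 0.0398
gripper_force: 0.0
```

```bash
python3 - <<'E'
from edge import *
st(); p,P=cloud('top'); save(p,'t7'); find('block1','top',P,p); find('keeper','top',P,p)
p,P=cloud('wrist'); save(p,'w7'); np.savez('w7.npz',P=P,p=p); find('block1','wrist',P,p)
c,s=np.cos(.099),np.sin(.099); q=P.reshape(-1,3); d=q[:,:2]-[.571,.1156]; x=d[:,0]*c+d[:,1]*s; y=-d[:,0]*s+d[:,1]*c
for l in(-.076,0,.076):
    k=(abs(y-l)<.015)&(abs(q[:,2]-.07)<.004)&(abs(x)<.09); print(l,k.sum(),np.percentile(x[k],[1,99]) if k.sum() else '')
E
```

```text
{'t': 42.375, 'eef_pos': [0.4426, 0.1033, 0.2578], 'ee_rot': [-3.1341, 0.0036, -1.4739], 'force': [-0.6497, -0.4082, -1.1494], 'width': 0.0398, 'gripper_force': 0.0, 'q': [0.6657, -0.0235, -0.4448, 0.0011, -1.1413, -0.5693]}
block1 0.87 z 0.0736 c [603.1  44.6] size [99.1 42.2] longaxis 5.0 rgb [92. 82. 78.]
block1 0.87 z 0.0438 c [ 607.6 -222.6] size [40.  98.2] longaxis -24.5 rgb [ 79. 221.  95.]
block1 0.66 z 0.0439 c [ 245.  -289.6] size [99.3 41.5] longaxis 85.5 rgb [ 57. 216. 192.]
block1 0.59 z 0.0431 c [ 500.7 -660.5] size [38.4 99.9] longaxis -76.5 rgb [254.  51.  36.]
block1 0.55 z 0.0749 c [605.1 195.9] size [66.5 43.4] longaxis 9.9 rgb [90. 80. 77.]
block1 0.4 z 0.0601 c [ 742.8 -285.1] size [59.6 63.2] longaxis -0.4 rgb [198.  186.5 158.5]
keeper 0.51 z 0.0447 c [502.9 384.7] size [60.7 13.8] longaxis 82.4 rgb [233.5 199.5 171. ]
block1 0.89 z 0.07 c [605.7  43.7] size [101.1  41.2] longaxis 5.5 rgb [100.  95.  90.]
-0.076 3399 [-0.02252554  0.07645401]
0 0 
0.076 0
```

View pics/w7.png

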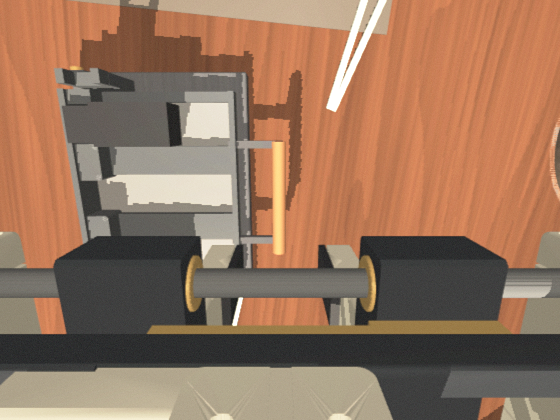

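Block A is home (centre x ≈ 27 mm). Block B is hidden here; I'll check it from above while going to the keeper.

carry_out(commands=[{"dp":[-0.0454,-0.015,0.01],"rotation":[0,0,0]},{"dp":[-0.0454,-0.015,0.01],"rotation":[0,0,0]},{"dp":[-0.0454,-0.015,0.01],"rotation":[0,0,0]},{"dp":[-0.0454,-0.015,0.01],"rotation":[0,0,0]},{"dp":[-0.0454,-0.015,0.01],"rotation":[0,0,0]},{"dp":[-0.0454,-0.015,0.01],"rotation":[0,0,6.8]},{"dp":[0,0,0],"rotation":[0,0,6.8]},{"dp":[0,0,0],"rotation":[0,0,0]}])

```text
t: 43.62
eef_pos: [0.5037, 0.3819, 0.1912]
ee_rot: [3.14, -0.003, -1.71]
force: [0.9, -0.2, 0.2]
width: 0.0401
gripper_force: 0.0
```

carry_out(commands=[{"dp":[0,0,0],"rotation":[0,0,0]},{"dp":[0,0,0],"rotation":[0,0,0]}])

```text
t: 43.88
eef_pos: [0.5042, 0.3816, 0.1936]
ee_rot: [-3.141, 0.0, -1.711]
force: [0.5, -0.3, -0.1]
width: 0.04
gripper_force: 0.0
```

```bash
python3 - <<'E'
from h import *
st(); p,P=cloud('top'); find('block1','top',P,p)
p,P=cloud('wrist'); save(p,'w8'); np.savez('w8.npz',P=P,p=p); find('block1','wrist',P,p); 
for o in vision.trace('keeper','wrist'):
    q=P[o['pixels']]; q=q[~np.isnan(q[:,2])]
    for n,lo,hi in(('bar',.006,.018),('fin',.038,.055)):
        t=q[(q[:,2]>lo)&(q[:,2]<hi)]
        if len(t)>20:
            r=cv2.minAreaRect((t[:,:2]*1000).astype(np.float32)); print(round(o['score'],2),n,len(t),np.round(r[0],1),np.round(r[1],1),round(r[2],1),np.median(t[:,2]).round(4))
E
```

```text
{'t': 43.875, 'eef_pos': [0.5042, 0.3816, 0.1936], 'ee_rot': [-3.1415, 0.0002, -1.7108], 'force': [0.4564, -0.28, -0.0646], 'width': 0.04, 'gripper_force': 0.0, 'q': [0.956, 0.3302, -0.1673, -0.0, -1.073, -1.096]}
block1 0.78 z 0.0747 c [589.1 193.4] size [100.1  42.6] longaxis 5.9 rgb [91. 81. 77.]
block1 0.72 z 0.0437 c [ 244.9 -290.2] size [100.1  41.9] longaxis 85.4 rgb [ 55. 238. 222.]
block1 0.66 z 0.0435 c [ 502.4 -660.7] size [ 41.6 102. ] longaxis -77.8 rgb [254.  52.  37.]
block1 0.65 z 0.044 c [ 606.  -221.4] size [40.7 99. ] longaxis -22.5 rgb [ 80. 222.  96.]
block1 0.64 z 0.0745 c [602.8  44.5] size [95.9 41.7] longaxis 5.6 rgb [92. 83. 79.]
block1 0.88 z 0.0695 c [601.4 210.2] size [14.5 77.8] longaxis -1.3 rgb [71. 67. 64.]
0.77 bar 3399 [503.9 383.7] [269.6  20. ] 82.3 0.0112
0.77 fin 952 [503.7 383.7] [60.4 13.3] 81.7 0.0451
```

View pics/w8.png

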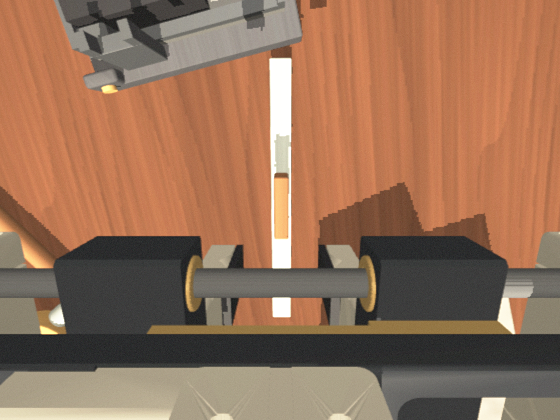

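Keeper fin is centred at about (row 205, col 281), and both blocks are home. I'll descend and grip the fin.

carry_out(commands=[{"dp":[-0.002,0.0007,0.05],"rotation":[0,0,0]},{"dp":[0,0,0.05],"rotation":[0,0,0]},{"dp":[0,0,0.03],"rotation":[0,0,0]},{"dp":[0,0,0.022],"rotation":[0,0,0]},{"dp":[0,0,0],"rotation":[0,0,0]},{"dp":[0,0,0],"rotation":[0,0,0]},{"dp":[0,0,0],"rotation":[0,0,0]}])

```text
t: 45.0
eef_pos: [0.5043, 0.3848, 0.0428]
ee_rot: [-3.14, 0.002, -1.712]
force: [-0.1, -0.4, -0.1]
width: 0.0401
gripper_force: 0.0
```

carry_out(commands=[{"dp":[0,0,0],"rotation":[0,0,0]},{"dp":[0,0,0],"rotation":[0,0,0]},{"dp":[0,0,0],"rotation":[0,0,0]},{"dp":[0,0,0],"rotation":[0,0,0]},{"dp":[0,0,0],"rotation":[0,0,0]}], grip=0, force=45)

```text
t: 45.62
eef_pos: [0.5039, 0.3842, 0.0415]
ee_rot: [-3.141, 0.0, -1.712]
force: [-0.0, 0.2, 2.3]
width: 0.0138
gripper_force: 45.0
```

carry_out(commands=[{"dp":[0,0,-0.03],"rotation":[0,0,0]},{"dp":[0,0,-0.03],"rotation":[0,0,0]},{"dp":[0,0,-0.04],"rotation":[0,0,0]},{"dp":[0,0,-0.04],"rotation":[0,0,0]},{"dp":[0,0,0],"rotation":[0,0,0]},{"dp":[0,0,0],"rotation":[0,0,0]}])

```text
t: 46.38
eef_pos: [0.5028, 0.3834, 0.1798]
ee_rot: [3.14, -0.002, -1.712]
force: [0.0, -0.9, -5.6]
width: 0.0137
gripper_force: 45.0
```

```bash
python3 - <<'E'
from h import *
st(); c,s=np.cos(.099),np.sin(.099); t=[.571+.045*c,.1156+.045*s,.18]; print(t); plan(t,.099-np.pi/2)
E
```

```text
{'t': 46.375, 'eef_pos': [0.5028, 0.3834, 0.1798], 'ee_rot': [3.1396, -0.0016, -1.7123], 'force': [0.0073, -0.9008, -5.6044], 'width': 0.0137, 'gripper_force': 44.9858, 'q': [0.959, 0.3431, -0.1817, -0.0012, -1.0483, -1.1]}
[np.float64(0.6157796575529196), np.float64(0.12004772632288059), 0.18]
dp [0.2448, -0.149, -0.0001] rows 6 rot [0.1, -0.1, -13.8]
```

carry_out(commands=[{"dp":[0.0408,-0.0248,0],"rotation":[0,0,0]},{"dp":[0.0408,-0.0248,0],"rotation":[0,0,0]},{"dp":[0.0408,-0.0248,0],"rotation":[0,0,0]},{"dp":[0.0408,-0.0248,0],"rotation":[0,0,0]},{"dp":[0.0408,-0.0248,0],"rotation":[0,0,0]},{"dp":[0.0408,-0.0248,0],"rotation":[0,0,0]},{"dp":[0,0,0],"rotation":[0,0,-6.9]},{"dp":[0,0,0],"rotation":[0,0,-6.9]}])

```text
t: 47.38
eef_pos: [0.6157, 0.1194, 0.1785]
ee_rot: [3.137, -0.001, -1.469]
force: [-0.8, 0.1, -5.0]
width: 0.0133
gripper_force: 45.0
```

carry_out(commands=[{"dp":[0,0,0.02],"rotation":[0,0,0]},{"dp":[0,0,0.015],"rotation":[0,0,0]},{"dp":[0,0,0],"rotation":[0,0,0]},{"dp":[0,0,0],"rotation":[0,0,0]}])

```text
t: 47.88
eef_pos: [0.6169, 0.121, 0.1463]
ee_rot: [3.141, -0.0, -1.471]
force: [0.9, 0.5, -4.9]
width: 0.0138
gripper_force: 45.0
```

```bash
python3 - <<'E'
from h import *
st(); plan([.6158,.12,.1175],.099-np.pi/2)
p,P=cloud('wrist'); save(p,'w9'); np.savez('w9.npz',P=P,p=p)
c,s=np.cos(.099),np.sin(.099); q=P.reshape(-1,3); d=q[:,:2]-[.571,.1156]; x=d[:,0]*c+d[:,1]*s; y=-d[:,0]*s+d[:,1]*c
for l in(-.116,.116):
    k=(abs(y-l)<.007)&(abs(q[:,2]-.0915)<.005)&(x>.01)&(x<.08)
    print('prong',l,k.sum(),np.sort(x[k])[[0,len(x[k])//4,len(x[k])//2,3*len(x[k])//4,-1]].round(4) if k.sum() else '')
    for a in np.arange(.02,.072,.002):
        m=(abs(y-l)<.005)&(x>=a)&(x<a+.002)&(q[:,2]<.3)&(q[:,2]>.02)
        if m.sum(): print(round(a*1000),m.sum(),(np.percentile(q[m,2],[10,50,90])*1000).round(0),end=';')
    print()
k=(abs(q[:,2]-.117)<.004)&(abs(x-.045)<.03)&(abs(y)>.04)&(abs(y)<.14)
if k.sum():
    r=cv2.minAreaRect(np.c_[x[k],y[k]].astype(np.float32)*1000); print('bar',k.sum(),r)
E
```

```text
{'t': 47.875, 'eef_pos': [0.6169, 0.121, 0.1463], 'ee_rot': [3.1413, -0.0004, -1.4707], 'force': [0.9035, 0.4515, -4.8513], 'width': 0.0138, 'gripper_force': 44.986, 'q': [0.5038, 0.3667, -0.2317, 0.0003, -0.9728, -0.4039]}
dp [0.0008, 0.0012, 0.0288] rows 1 rot [0.0, -0.0, 0.1]
prong -0.116 659 [0.0259 0.0293 0.0326 0.0606 0.0639]
20 25 [20. 21. 21.];22 11 [20. 21. 21.];24 11 [21. 91. 91.];26 71 [91. 91. 92.];28 80 [90. 91. 92.];30 76 [90. 91. 92.];32 103 [75. 83. 92.];36 72 [115. 116. 117.];38 115 [115. 116. 117.];40 109 [115. 116. 117.];42 96 [115. 116. 117.];44 114 [115. 116. 117.];46 101 [115. 116. 117.];48 97 [115. 116. 117.];50 112 [115. 116. 117.];52 102 [115. 116. 117.];54 95 [115. 116. 117.];56 32 [ 91. 115. 116.];58 78 [90. 91. 92.];60 66 [91. 91. 92.];62 82 [90. 91. 92.];66 6 [20. 21. 22.];68 11 [20. 21. 21.];70 27 [20. 26. 34.];
prong 0.116 0 

bar 7526 ((46.09159851074219, -40.27735900878906), (20.103683471679688, 169.47779846191406), 0.21787962317466736)
```

View pics/w9.png

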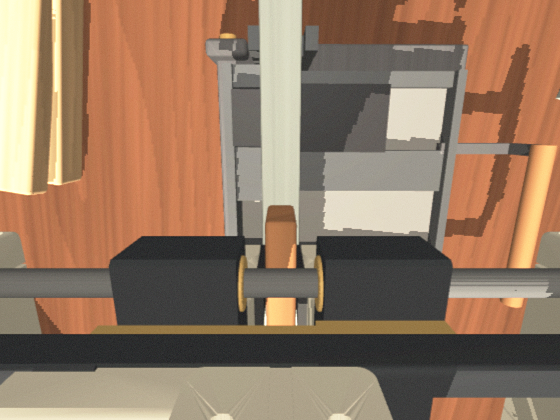

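The bar is over the forks. Near post is centred at x = 44.9 and the bar at 46.1, so I'll shift it by 1.2 mm and lower.

carry_out(commands=[{"dp":[0.0008,0.0012,0.006],"rotation":[0,0,0.1]},{"dp":[0,0,0.006],"rotation":[0,0,0]},{"dp":[0,0,0.006],"rotation":[0,0,0]},{"dp":[0,0,0.005],"rotation":[0,0,0]},{"dp":[0,0,0],"rotation":[0,0,0]},{"dp":[0,0,0],"rotation":[0,0,0]}])

```text
t: 48.68
eef_pos: [0.6158, 0.12, 0.1234]
ee_rot: [-3.141, -0.0, -1.473]
force: [-0.3, -0.8, -3.6]
width: 0.014
gripper_force: 45.0
```

carry_out(commands=[{"dp":[0,0,0.002],"rotation":[0,0,0]},{"dp":[0,0,0.002],"rotation":[0,0,0]},{"dp":[0,0,0.001],"rotation":[0,0,0]},{"dp":[0,0,0],"rotation":[0,0,0]},{"dp":[0,0,0],"rotation":[0,0,0]}])

```text
t: 49.3
eef_pos: [0.6157, 0.12, 0.1184]
ee_rot: [-3.142, 0.0, -1.473]
force: [-0.4, 0.0, -4.4]
width: 0.0136
gripper_force: 45.0
```

carry_out(commands=[{"dp":[0,0,0.0015],"rotation":[0,0,0]},{"dp":[0,0,0],"rotation":[0,0,0]},{"dp":[0,0,0],"rotation":[0,0,0]}])

```text
t: 49.68
eef_pos: [0.6158, 0.12, 0.1175]
ee_rot: [-3.141, 0.0, -1.472]
force: [-3.1, -0.2, 3.7]
width: 0.0136
gripper_force: 45.0
```

Contact came at the seat height. I'll release and rise.

carry_out(commands=[{"dp":[0,0,0],"rotation":[0,0,0]},{"dp":[0,0,0],"rotation":[0,0,0]},{"dp":[0,0,0],"rotation":[0,0,0]},{"dp":[0,0,-0.01],"rotation":[0,0,0]},{"dp":[0,0,-0.04],"rotation":[0,0,0]},{"dp":[0,0,-0.05],"rotation":[0,0,0]},{"dp":[0.03,0.02,-0.04],"rotation":[0,0,0]},{"dp":[0,0,0],"rotation":[0,0,0]}], grip=0.04)

```text
t: 50.68
eef_pos: [0.5996, 0.0872, 0.2622]
ee_rot: [-3.134, 0.002, -1.473]
force: [0.0, 1.9, -0.3]
width: 0.0402
gripper_force: 0.0
```

carry_out(commands=[{"dp":[0.05,0.03,0],"rotation":[0,0,0]},{"dp":[0.05,0.03,0],"rotation":[0,0,0]},{"dp":[0.05,0.03,0],"rotation":[0,0,0]},{"dp":[0.05,0.03,0],"rotation":[0,0,0]},{"dp":[0.05,0,0],"rotation":[0,0,0]},{"dp":[0,0,0],"rotation":[0,0,0]},{"dp":[0,0,0],"rotation":[0,0,0]}])

```text
t: 51.55
eef_pos: [0.5036, -0.1724, 0.2567]
ee_rot: [3.141, 0.0, -1.474]
force: [0.3, 0.1, -0.8]
width: 0.0398
gripper_force: 0.0
```

```bash
python3 - <<'E'
from h import *
st(); p,P=cloud('top'); find('block1','top',P,p); 
c,s=np.cos(.099),np.sin(.099); q=P.reshape(-1,3); d=q[:,:2]-[.571-.0025,.1156+.001]; x=d[:,0]*c+d[:,1]*s; y=-d[:,0]*s+d[:,1]*c
k=(abs(q[:,2]-.092)<.006)&(abs(x-.045)<.03)&(abs(y)<.15)
r=cv2.minAreaRect(np.c_[x[k],y[k]].astype(np.float32)*1000); print('bar',k.sum(),r)
for l in(-.13,-.08,.08,.13):
    m=(abs(y-l)<.004)&(abs(x-.045)<.006); print(l,m.sum(),np.median(q[m,2]) if m.sum() else '')
p,P=cloud('scene'); save(cv2.resize(p[150:280,280:440],(640,520)),'s10')
E
```

```text
{'t': 51.55, 'eef_pos': [0.5036, -0.1724, 0.2567], 'ee_rot': [3.1412, 0.0002, -1.4737], 'force': [0.3335, 0.1201, -0.8456], 'width': 0.0398, 'gripper_force': 0.0, 'q': [0.0386, 0.1203, -0.2932, -0.0002, -1.1577, 0.0586]}
block1 0.84 z 0.0428 c [ 501.2 -661.3] size [ 39.3 101.1] longaxis -77.7 rgb [254.  48.  35.]
block1 0.82 z 0.044 c [ 243.6 -290.6] size [98.8 39. ] longaxis 85.5 rgb [ 62. 237. 221.]
block1 0.7 z 0.057 c [571.6 118.6] size [167.1 218.8] longaxis -85.2 rgb [126. 115. 108.]
block1 0.53 z 0.075 c [589.2 205.9] size [ 18.1 100. ] longaxis -2.5 rgb [92. 81. 77.]
bar 105 ((45.427772521972656, 104.14750671386719), (58.70330047607422, 38.640907287597656), 84.81411743164062)
-0.13 0 
-0.08 0 
0.08 6 0.09191029822445984
0.13 11 0.0864821885460203
```

View pics/s10.png

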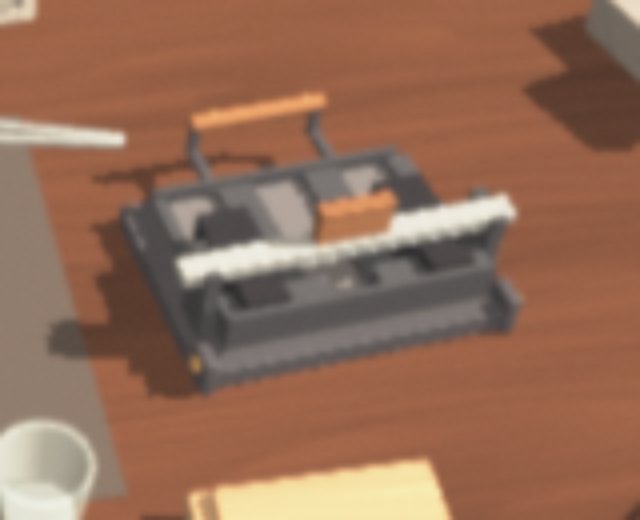

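The picture shows the bar lying in both forks (from (190,268) to (510,208)), both blocks home and the cradle level, with the arm clear. Handing in.

```bash
python3 -c "
from station import arm; print(arm.job_done())"
```

```text
the job is handed in; nothing more can be done
None
```

I laid both graphite blocks in the outer lanes, spigot end to the far wall, tipped the cradle to about 35° for over a second so they slid home, lowered it level, seated the keeper bar in the forks, and handed the job in at about 52 s.

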